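Fit the sliding tool caddy to the bench rail and hang its holders

ROBOT

A 6-joint arm with a two-finger parallel gripper is mounted at the origin on the work surface. World frame = base frame: x ahead of the robot, y to its left, z up, the work surface at z = 0. Lengths are in m, angles in degrees, forces in N, time in s.
With the tool pointing down it reaches from about 0.325 to 0.925 m from the base axis. Payload 3.1 kg.
Tool frame: the origin (TCP) lies midway between the tips of the shut fingers; the grasp point (between the pads) lies 19 mm behind it; z points along the fingers, y is the line along which they close (so a half turn about z gives the same grasp; the last joint's range is limited). The gripper opens to 85 mm and grips with 20 to 120 N. Pads are 22 mm wide; open, the fingers measure 114 mm over their backs; the gripper's body (76 mm by 85 mm) begins 54 mm behind the grasp point. The pads swing forward as they close: fully open they stand 13 mm farther back than shut.
Start: joints at [-74.725, 12.427, 92.441, -0, 75.132, -6.429], TCP at [0.231, -0.581, 0.231] pointing down, gripper open.
Joint ranges: [-157.48, 157.48], [-44.54, 120.13], [17.64, 146.25], [-64.5, 244.5], [7.68, 150.69], [-147.95, 147.95]. Speed limits (degrees/s): [159.86, 159.86, 180, 180, 180, 180].

INTERFACE

Orientations are given as a 3x3 rotation matrix whose columns are the frame's x, y, z axes.
In Python, from cell import ctrl gives the robot as it stands. The module is installed in compiled form; this text tells all that it offers.
- The arm moves only by the tool carry_out, never from a script. Its argument "commands" is one flat list of numbers, 6 for each row, row after row: the shift along the world's x, y, z each as a share of 0.3 m, from -1 to 1, then the turn, a rotation vector about the world's x, y, z each as a share of 180 degrees, from -1 to 1. In form: [tx, ty, tz, ax, ay, az, tx, ty, tz, ax, ay, az, ...]. A call has 1 to 5 rows; each row is the pose to reach, as a shift and turn from the pose commanded when the call began, turning the shorter way round; what a row does not reach only later rows make up. A row lasts 1/12 s, in which the tool goes at most 41.7 mm and 7.16 degrees, less where a joint would pass 70% of its speed; a pose out of reach is approached as far as the arm can. A call with a number of a shift or a turn outside -1 to 1 is refused whole. A call with a gripper value outside its range is refused whole. "claw" is the closure, from -1 (fully open) to 1 (shut), so that 0 is half open, set as the call begins (left out, the last holds). The fingers move at their own pace and stop on an object; "force" is the grip in N (left out, the last holds). Time passes only in rows, so rows that repeat a pose let the fingers close. It gives the time, the measured TCP pose, the force, the opening and the grip force at its end, in the units of the state.
- ctrl.get_obs(): the state, without advancing time (a new reading comes with each control period).
- ctrl.camera(name): name is "side" or "top"; returns (picture, depth): 480x640x3 uint8, blue, green, red; 480x640 float32, m along the optical axis (not along the pixel's ray), 0 where there is no reading.
- ctrl.camera_info(name): a dict with "fx", "fy", "cx", "cy" (pixels), "R" (3x3) and "t" (3): a world point X has camera coordinates R X + t. Camera axes: x right, y down, z forward; pixel columns grow to the right and rows downward; lengths in m; the calibration is good to about 2 mm. A picture is of the moment at which its call begins. camera_info takes no time and is no camera call.
- ctrl.finish_job(): hands the job in; it is judged then, once.
The state is a dict: "t": time; "qpos": joint angles; "qd": joint speeds; "tau": joint torques, N m; "position": TCP position; "tcp_rot": TCP orientation; "ft_force": force on the tool from outside, world axes, zero at the start; "moment": the same for the moment, N m; "grip_width": finger opening in m; "gripper_force": force on a finger pad.
Only numpy, scipy, OpenCV 4.12 (cv2) and the standard library are available. Lean on these libraries where they do the work, as an engineer would, in place of code of your own. Each camera call takes 0.05 s, during which the arm holds its last target. There are 200 camera calls.

TASK

Clear the timber offcut from the rail so that it lies flat in the black scrap tray, then put the loose carriage on the bench's dovetail rail: slide it on from the rail's open end, studs facing away from the robot, until it is fully home against the stop, then tighten its side clamp knob all the way. After that hang every tool holder that is on the bench on the carriage's panel, one to a stud and on whichever studs you like, by passing the wide part of its keyhole over the stud head and sliding it down until it is fully locked behind the head. Leave the paint tin, jar and spirit level where they are.

Things in the scene. Friction and masses are not known exactly. Their poses are not given: they have to be found in the camera images.
- rail: fixed dark steel base plate 110 x 320 x 8 mm with an aluminium dovetail on it. Origin on the bench; x across, y along the rail, z up. Dovetail: 24 mm high, 52 mm wide on top, narrower below, from y = -140 to +20 mm; open mouth at +y (the last 30 mm taper as a lead-in). From y = +20 to +165 the plate is bare: a loading apron to stand the carriage on. A 30 mm high stop closes the end at y = -140.
- rail_mouth (a point): centre of the dovetail's open end, on the top of the base plate (8 mm above the bench); axes as the rail's. The carriage slides on from here towards -y, its underside running on the plate.
- rail_home (a point): where carriage_handle comes to lie when the carriage is fully home against the stop; axes as the rail's, and the carriage's axes must match them (studs to +x). 4 mm to -x, 100 mm to -y of and 60 mm above rail_mouth.
- carriage_handle (a point): loose aluminium carriage, 0.75 kg; x across (studs on the +x side), y along the slide, z up. Point: in the black handle block (24 mm in x, 30 in y, 38 to 78 mm above the underside), 60 mm above the underside, mid-length. Two dovetail jaws 120 mm long in y straddle the rail, play 2.5 mm a side; their centre plane is 4 mm to +x of the point. Grey stud panel 246 mm long at x = +48 to +56 mm, 14 to 102 mm up.
- clamp_knob (a joint): side clamp knob on a lug on the carriage's -x side, upright axis, 0 to 1.5 rad, grows clockwise seen from above; starts loose (0 to 0.3). It presses a pad on the dovetail; tight from about 1.25, end of travel 1.5. Friction 0.2 N m, rising as the pad bites; stays where left.
- clamp_grip (a point): in the clamp knob's grip bar, on its upright axis, 62 mm above the carriage's underside (-70, +42, +2 mm from carriage_handle in the carriage's axes). Bar 44 mm long along this point's x, 14 mm thick along its y, from 18 mm below to 12 mm above this point. Turns with the knob.
- stud_1 (a point): headed steel stud on the carriage's panel, at y = -78 mm along it; axes as the carriage's. Shank 9 mm diameter, 8.5 mm long along +x, then a head 20 mm diameter, 5 mm thick. The point is the middle of the shank, 4.25 mm off the panel face, 86 mm above the carriage's underside, 16 mm below the panel's top. Two ribs 66 mm apart, 5 mm proud, 14 to 60 mm up, keep a hung holder upright.
- stud_2 (a point): headed steel stud on the carriage's panel, in the middle along it; axes as the carriage's. Shank 9 mm diameter, 8.5 mm long along +x, then a head 20 mm diameter, 5 mm thick. The point is the middle of the shank, 4.25 mm off the panel face, 86 mm above the carriage's underside, 16 mm below the panel's top. Two ribs 66 mm apart, 5 mm proud, 14 to 60 mm up, keep a hung holder upright.
- stud_3 (a point): headed steel stud on the carriage's panel, at y = +78 mm along it; axes as the carriage's. Shank 9 mm diameter, 8.5 mm long along +x, then a head 20 mm diameter, 5 mm thick. The point is the middle of the shank, 4.25 mm off the panel face, 86 mm above the carriage's underside, 16 mm below the panel's top. Two ribs 66 mm apart, 5 mm proud, 14 to 60 mm up, keep a hung holder upright.
- bin_tab (a point): steel tool holder, 0.16 kg, 135 mm tall, weight low in the foot: upright back plate 60 mm wide (y), 6 mm thick (x); its foot, an open bin 34 mm high, reaches 63 mm to +x (front). z up. The point is the centre of the 32 mm wide gripping tab on top (92 to 135 mm up), 114 mm above the underside, in the middle of the plate. May be absent.
- bin_slot (a point): in the bin holder's back plate, axes as its tab's: the point that meets a stud's point when fully seated, 70.5 mm above the underside (43.5 mm below the tab point). The 13 mm wide slot ends 4.5 mm above it; below, the slot opens at 61 mm into the wide part, 26 mm wide, 35 to 61 mm up (centre 22.5 mm below the point).
- cup_tab (a point): steel tool holder, 0.16 kg, 135 mm tall, weight low in the foot: upright back plate 60 mm wide (y), 6 mm thick (x); its foot, a round cup 54 mm wide, 32 mm high, reaches 63 mm to +x (front). z up. The point is the centre of the 32 mm wide gripping tab on top (92 to 135 mm up), 114 mm above the underside, in the middle of the plate. May be absent.
- cup_slot (a point): in the cup holder's back plate, axes as its tab's: the point that meets a stud's point when fully seated, 70.5 mm above the underside (43.5 mm below the tab point). The 13 mm wide slot ends 4.5 mm above it; below, the slot opens at 61 mm into the wide part, 26 mm wide, 35 to 61 mm up (centre 22.5 mm below the point).
- fork_tab (a point): steel tool holder, 0.16 kg, 135 mm tall, weight low in the foot: upright back plate 60 mm wide (y), 6 mm thick (x); its foot, two flat prongs with upturned ends 20 mm high, reaches 63 mm to +x (front). z up. The point is the centre of the 32 mm wide gripping tab on top (92 to 135 mm up), 114 mm above the underside, in the middle of the plate. May be absent.
- fork_slot (a point): in the fork holder's back plate, axes as its tab's: the point that meets a stud's point when fully seated, 70.5 mm above the underside (43.5 mm below the tab point). The 13 mm wide slot ends 4.5 mm above it; below, the slot opens at 61 mm into the wide part, 26 mm wide, 35 to 61 mm up (centre 22.5 mm below the point).
- offcut_center (a point): loose timber offcut 38 x 110 x 34 mm (x, y, z), 0.09 kg, left lying on the rail's loading apron; the point is its centre.
- scrap_tray: fixed shallow open black tray 105 x 150 mm (x, y), 16 mm high, walls and floor 4 mm, near the robot; origin under its centre on the bench, y along its length.
- paint_tin: bystander: paint tin, 84 mm diameter, 100 mm tall; origin at its underside.
- jar: bystander: white jar with a blue lid, 76 mm diameter, 80 mm tall; origin at its underside.
- spirit_level: bystander: yellow spirit level, 50 x 200 x 24 mm, lying along y; origin at its underside.

How it is judged:
By the outcome, as a careful person would: the job done as asked, in the order asked, and still so for the second after the job is handed in, with the robot touching nothing.
Of bin, cup, fork only 2 to 3 are there at a start; the rules pass over those that are not, and their reading is None.
At some moment in a run one of bin, cup, fork may be knocked a few centimetres aside while the robot is not near it.
It also fails if it takes over 208 s, if anything falls off the work surface, if the arm or the gripper's body presses on something with over 40 N, if the wrist force passes 120 N, or if a joint passes its speed limit or range.

## Working session

There is one attempt and no reset: what is moved stays moved. The work goes in short steps, Python scripts to look and compute and a tool call to move; the robot and the scene stay as the last step left them, time stands still between calls to the robot, and variables do not carry over. Pictures are saved under pics/ and viewed, at most 14 in all, crops included, and the job is handed in when it is done.

Besides the shell and the picture viewer there is one more tool, called in YAML: its name, and indented under it one key for each argument. carry_out: Moves the arm, as the interface text tells. Shift numbers are shares of 0.3 m and turn numbers shares of 180 degrees, none past 1 either way. Its arguments: {"type":"object","properties":{"commands":{"type":"array","items":{"type":"number","minimum":-1,"maximum":1}},"claw":{"type":"number"},"force":{"type":"number"}},"required":["commands"]}

```bash
mkdir -p pics
cat > h.py <<'E'
import numpy as np, cv2
from cell import ctrl
def shot(n, f=None):
    im,d=ctrl.camera(n); i=ctrl.camera_info(n)
    if f: cv2.imwrite('pics/'+f,im)
    v,u=np.mgrid[0:480,0:640]
    P=np.stack([(u-i['cx'])/i['fx']*d,(v-i['cy'])/i['fy']*d,d],-1)
    W=(P-np.array(i['t']))@np.array(i['R'])
    W[d==0]=np.nan
    return im,d,W,i
def proj(i,X):
    c=np.array(i['R'])@np.array(X)+np.array(i['t']); return c[0]/c[2]*i['fx']+i['cx'],c[1]/c[2]*i['fy']+i['cy']
E
python3 - <<'E'
from h import *
o=ctrl.get_obs(); print(o['position'],o['tcp_rot'],o['grip_width'])
for n in('top','side'):
    im,d,W,i=shot(n,n+'0.png'); np.savez(n+'0.npz',W=W,im=im); print(n,i['fx'],-np.array(i['R']).T@i['t'],i['R'])
E
```

```text
[ 0.23092088 -0.57987437  0.22996177] [[ 9.29114496e-01  3.69791607e-01 -6.48794944e-04]
 [ 3.69792083e-01 -9.29111584e-01  2.34095844e-03]
 [ 2.62863884e-04 -2.41493765e-03 -9.99997049e-01]] 0.08575864748218755
top 514.7263650900169 [0.42628621 0.03392058 1.21403931] [[ 0.00725587 -0.99983722 -0.01651914]
 [-0.9906282  -0.00493386 -0.13649701]
 [ 0.13639328  0.01735473 -0.99050274]]
side 448.06652756600505 [0.34429803 0.88509818 0.90994603] [[-0.96316256 -0.26814687 -0.02037487]
 [-0.16784029  0.6586058  -0.73353121]
 [ 0.21011311 -0.70309007 -0.6793503 ]]
```

View pics/top0.png

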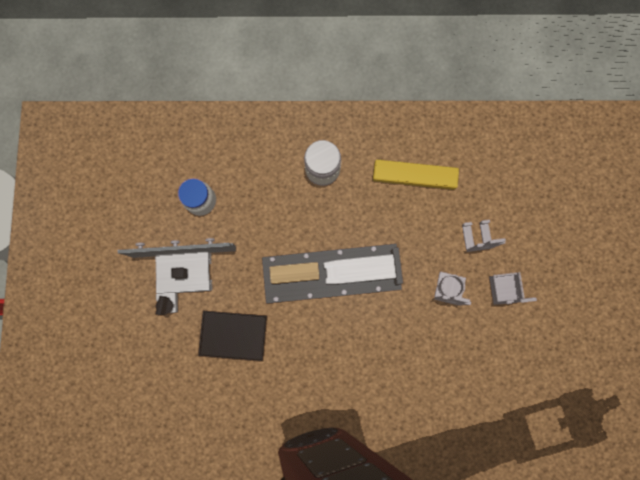

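View pics/side0.png

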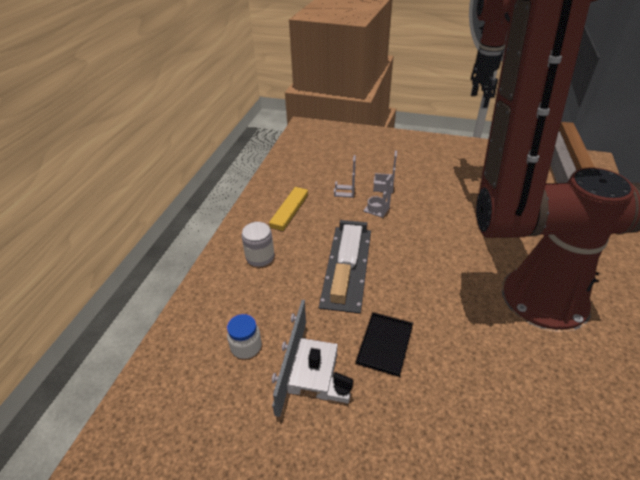

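```bash
cat > meas.py <<'E'
from h import *
def rect(W,m,name):
    p=W[m]; p=p[~np.isnan(p[:,0])]
    if len(p)<5: print(name,'few',len(p)); return
    n,l=0,0
    r=cv2.minAreaRect(p[:,:2].astype(np.float32)*1000)
    print(name,len(p),'med',np.round(np.median(p,0)*1000,1),'rect c',np.round(r[0],1),'size',np.round(r[1],1),'ang',round(r[2],2))
def box(W,u0,u1,v0,v1,z0,z1):
    m=np.zeros(W.shape[:2],bool); m[v0:v1,u0:u1]=True
    with np.errstate(invalid='ignore'): return m&(W[...,2]>z0)&(W[...,2]<z1)
E
python3 - <<'E'
from meas import *
f=np.load('top0.npz'); W=f['W'];im=f['im']
print('bench',np.nanmedian(W[380:450,100:200],axis=(0,1)))
rect(W,box(W,320,400,250,290,.026,.038),'dove')
rect(W,box(W,255,405,240,306,.004,.014),'plate')
rect(W,box(W,262,325,255,290,.036,.050),'offcut')
rect(W,box(W,110,240,230,265,.085,.12),'panel')
rect(W,box(W,165,195,262,285,.068,.09),'handle')
rect(W,box(W,150,215,250,292,.028,.045),'carrtop')
rect(W,box(W,150,180,290,320,.06,.09),'knob')
k=box(W,195,272,305,365,-.02,.03)&(im.max(2)<45); rect(W,k,'tray')
for n,b in dict(fork=(455,512,212,255),cup=(430,474,262,308),bin=(484,545,262,308)).items():
    rect(W,box(W,*b,.09,.15),n+'tab'); rect(W,box(W,*b,.012,.06),n+'foot')
    f2=box(W,*b,.012,.15); print(np.nanmax(W[f2][:,2]))
f=np.load('side0.npz'); S=f['W']
print('side bench',np.nanmedian(S[420:470,400:460],axis=(0,1)))
for n,b in dict(fork=(328,360,150,200),cup=(362,392,170,220),bin=(372,400,148,196)).items():
    rect(S,box(S,*b,.07,.15),n+'sidetab')
# panel side, handle side
rect(S,box(S,270,310,300,415,.08,.12),'panel')
rect(S,box(S,305,325,340,370,.065,.09),'handle')
rect(S,box(S,325,356,368,400,.055,.09),'knob')
rect(S,box(S,330,372,220,275,.026,.038),'dove')
rect(S,box(S,330,352,262,302,.038,.05),'offcut')
im=cv2.imread('pics/top0.png')
a=cv2.resize(im[220:330,110:250],(700,550),interpolation=cv2.INTER_CUBIC); cv2.imwrite('pics/c1.png',a)
E
```

```text
bench [1.98237625e-01 4.35870161e-01 1.97119148e-04]
dove 1619 med [532.1 -49.1  32.8] rect c [538.2 -47.7] size [ 76.9 172.4] ang 0.33
plate 3880 med [503.   43.3   8.5] rect c [526.8  25.2] size [153.6 352.1] ang 0.39
offcut 801 med [521.6 106.5  42.3] rect c [522.7 106.2] size [ 38.6 109.6] ang 5.59
panel 635 med [571.6 366.8 100.7] rect c [576.7 367.8] size [ 22.2 246.7] ang 4.09
handle 156 med [517.9 363.1  77.8] rect c [518.2 364. ] size [23.6 31.1] ang 5.43
carrtop 1837 med [524.6 359.6  38.3] rect c [523.  364.2] size [ 89.1 149.4] ang 3.79
knob 151 med [446.  399.1  73.3] rect c [445.5 401. ] size [15.4 43.5] ang 79.36
tray few 1
forktab 117 med [ 582.9 -321.3  122.9] rect c [ 584.3 -325.7] size [ 6.5 58.2] ang 8.23
forkfoot 124 med [ 585.5 -323.2   23.4] rect c [ 614.1 -322.8] size [66.6 61.2] ang 7.29
0.14001649064436947
cuptab 112 med [ 461.7 -242.6  125.6] rect c [ 461.3 -248.2] size [59.1  6.3] ang 76.16
cupfoot 255 med [ 488.4 -253.6   29.4] rect c [ 489.4 -254.3] size [60.3 63.8] ang 76.74
0.1396196082925922
bintab 90 med [ 460.5 -373.7  132.9] rect c [ 460.3 -378.4] 
[... 165 characters left out ...]
6 0.0006666 ]
forksidetab 61 med [ 582.  -311.   106.1] rect c [ 583.8 -325.8] size [ 5.9 68.7] ang 7.46
cupsidetab 135 med [ 460.6 -239.    98.8] rect c [ 461.6 -243.7] size [62.2  8.5] ang 75.92
binsidetab 171 med [ 459.4 -253.2  107. ] rect c [ 459.1 -305.9] size [187.2  17.1] ang 88.62
panel 722 med [569.6 385.  100.3] rect c [557.7 369.8] size [ 61.7 247.7] ang 4.35
handle 172 med [517.6 370.   77.8] rect c [518.7 367.4] size [24.1 30.6] ang 5.56
knob 220 med [444.6 407.3  72.5] rect c [446.1 403.8] size [15.3 43.8] ang 80.8
dove 782 med [531.  -43.7  33.3] rect c [532.6 -31.1] size [ 82.4 213.8] ang 5.1
offcut 466 med [521.8 111.8  43.1] rect c [522.5 107.8] size [ 38.2 112.2] ang 5.85
```

View pics/c1.png

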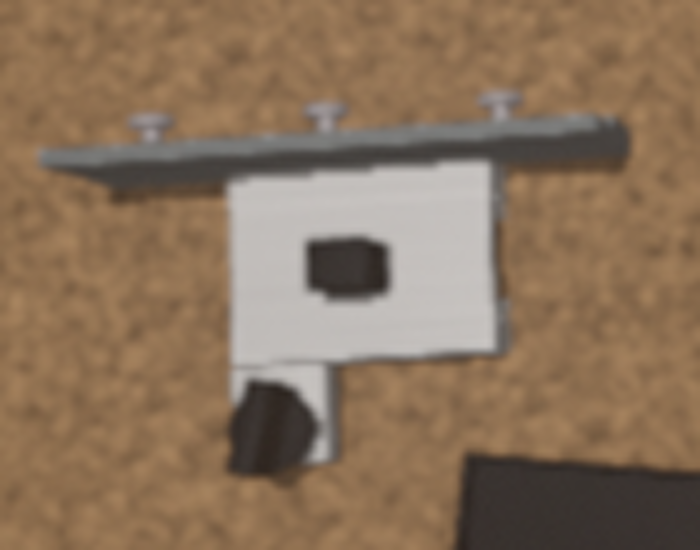

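Run:
```python
from meas import *
f=np.load('top0.npz'); W=f['W'];im=f['im']; i=ctrl.camera_info('top')
R=np.array(i['R']);C=-R.T@i['t']
def ray(uv,z):
    uv=np.atleast_2d(uv); d=np.c_[(uv[:,0]-i['cx'])/i['fx'],(uv[:,1]-i['cy'])/i['fy'],np.ones(len(uv))]@R
    return C+d*((z-C[2])/d[:,2])[:,None]
def blob(m,z,name,roi):
    M=np.zeros(m.shape,np.uint8); u0,u1,v0,v1=roi; M[v0:v1,u0:u1]=m[v0:v1,u0:u1]
    M=cv2.morphologyEx(M,cv2.MORPH_CLOSE,np.ones((3,3)))
    c=max(cv2.findContours(M,cv2.RETR_EXTERNAL,cv2.CHAIN_APPROX_NONE)[0],key=cv2.contourArea)[:,0]
    r=cv2.minAreaRect((ray(c,z)[:,:2]*1000).astype(np.float32)); print(name,cv2.contourArea(c),np.round(r[0],1),np.round(r[1],1),round(r[2],2))
g=im.max(2); print(im[330,230],im[258,300],im[270,360])
blob((g<60).astype(np.uint8),.016,'tray',(190,280,300,370))
blob((g>150).astype(np.uint8),.032,'dove',(318,400,250,290))
b=im.astype(int); sat=b.max(2)-b.min(2)
blob(((sat<30)&(g<200)|(g>100)&(W[...,2]>.02)).astype(np.uint8),.008,'plate',(255,410,238,308))
for n,bx in dict(fork=(455,512,212,255),cup=(430,474,262,308),bin=(484,545,262,308)).items():
    rect(W,box(W,*bx,.096,.15),n+'tab')
```

```text
[46 49 57] [91 93 97] [205 208 212]
tray 2675.0 [378.8 248.7] [145.1 100.7] 85.78
dove 1514.5 [532.4 -42.8] [ 54.1 160.2] 6.06
plate 6171.0 [525.2  19.2] [109.2 324.4] 6.14
forktab 92 med [ 583.2 -323.2  131.9] rect c [ 584.3 -325.4] size [ 6.5 51.6] ang 8.56
cuptab 86 med [ 461.6 -244.5  134. ] rect c [ 460.4 -251.7] size [50.6  6.3] ang 76.16
bintab 70 med [ 460.6 -379.1  134.9] rect c [ 461.  -384.5] size [ 5.9 34.1] ang 6.87
```

carry_out:
  commands: [0.049,0.115,0,0,0,0.0206,0.097,0.229,0,0,0,0.0411,0.146,0.344,0,0,0,0.0617,0.194,0.458,0,0,0,0.0822,0.243,0.5725,0,0,0,0.1028]
  claw: -1
  force: 50

```text
t: 0.52
position: [0.3041, -0.407, 0.2305]
tcp_rot: [[0.762, 0.647, -0.0], [0.647, -0.762, 0.001], [0.0, -0.001, -1.0]]
ft_force: [1.8, -0.8, 0.4]
grip_width: 0.0855
gripper_force: 0.0
```

carry_out:
  commands: [0.049,0.115,0,0,0,0.0206,0.097,0.229,0,0,0,0.0411,0.146,0.344,0,0,0,0.0617,0.194,0.458,0,0,0,0.0822,0.243,0.5725,0,0,0,0.1028]

```text
t: 0.93
position: [0.3769, -0.2352, 0.2309]
tcp_rot: [[0.517, 0.856, -0.0], [0.856, -0.517, 0.0], [0.0, -0.0, -1.0]]
ft_force: [1.4, -0.2, 0.2]
grip_width: 0.0853
gripper_force: 0.0
```

carry_out:
  commands: [0.049,0.115,0,0,0,0.0206,0.097,0.229,0,0,0,0.0411,0.146,0.344,0,0,0,0.0617,0.194,0.458,0,0,0,0.0822,0.243,0.5725,0,0,0,0.1028]

```text
t: 1.35
position: [0.4498, -0.0635, 0.231]
tcp_rot: [[0.218, 0.976, -0.0], [0.976, -0.218, -0.0], [-0.0, -0.0, -1.0]]
ft_force: [0.6, -0.7, -0.0]
grip_width: 0.0853
gripper_force: 0.0
```

carry_out:
  commands: [0.049,0.115,-0.05,0,0,0.0206,0.097,0.229,-0.1,0,0,0.0411,0.146,0.344,-0.15,0,0,0.0617,0.194,0.458,-0.2,0,0,0.0822,0.243,0.5725,-0.25,0,0,0.1028]

```text
t: 1.77
position: [0.5227, 0.1082, 0.1552]
tcp_rot: [[-0.103, 0.995, -0.0], [0.995, 0.103, -0.0], [-0.0, -0.001, -1.0]]
ft_force: [-0.1, -0.5, -0.3]
grip_width: 0.0856
gripper_force: 0.0
```

carry_out:
  commands: [0,0,0,0,0,0,0,0,0,0,0,0]

```text
t: 1.93
position: [0.5215, 0.1077, 0.1542]
tcp_rot: [[-0.103, 0.995, -0.004], [0.995, 0.103, -0.001], [-0.0, -0.004, -1.0]]
ft_force: [1.1, 1.0, -0.6]
grip_width: 0.0852
gripper_force: 0.0
```

carry_out:
  commands: [0,0,-0.12,0,0,0,0,0,-0.24,0,0,0,0,0,-0.36,0,0,0,0,0,-0.44,0,0,0,0,0,-0.472,0,0,0]

```text
t: 2.35
position: [0.5191, 0.1045, 0.0113]
tcp_rot: [[-0.098, 0.995, -0.007], [0.995, 0.098, -0.001], [-0.0, -0.007, -1.0]]
ft_force: [-0.6, 0.2, -0.5]
grip_width: 0.0852
gripper_force: 0.0
```

carry_out:
  commands: [0,0,0,0,0,0,0,0,0,0,0,0,0,0,0,0,0,0,0,0,0,0,0,0,0,0,0,0,0,0]
  claw: 1
  force: 50

```text
t: 2.77
position: [0.5254, 0.1063, 0.0175]
tcp_rot: [[-0.1, 0.995, 0.006], [0.995, 0.1, 0.0], [-0.0, 0.006, -1.0]]
ft_force: [-0.2, -0.7, 5.7]
grip_width: 0.0375
gripper_force: 53.0
```

carry_out:
  commands: [0,0,0,0,0,0,0,0,0,0,0,0,0,0,0,0,0,0,0,0,0.02,0,0,0,0,0,0.04,0,0,0]

```text
t: 3.18
position: [0.5225, 0.1064, 0.0273]
tcp_rot: [[-0.1, 0.995, -0.0], [0.995, 0.1, 0.0], [0.0, -0.0, -1.0]]
ft_force: [-0.1, 0.1, -1.6]
grip_width: 0.0372
gripper_force: 52.1
```

carry_out:
  commands: [0,0,0.1,0,0,0,-0.08,0.08,0.2,0,0,-0.01,-0.16,0.16,0.25,0,0,-0.02,-0.24,0.24,0.25,0,0,-0.03,-0.3,0.3,0.25,0,0,-0.04]

```text
t: 3.6
position: [0.432, 0.1979, 0.1038]
tcp_rot: [[0.027, 1.0, 0.003], [1.0, -0.027, 0.002], [0.002, 0.003, -1.0]]
ft_force: [-0.2, 1.6, 0.1]
grip_width: 0.0369
gripper_force: 52.1
```

carry_out:
  commands: [-0.06,0.06,0,0,0,-0.01,-0.12,0.115,0,0,0,-0.015,-0.179,0.173,0,0,0,-0.015,-0.179,0.173,0,0,0,-0.015,-0.179,0.173,0,0,0,-0.015]

```text
t: 4.02
position: [0.378, 0.2487, 0.1019]
tcp_rot: [[0.07, 0.998, 0.0], [0.998, -0.07, -0.0], [-0.0, 0.0, -1.0]]
ft_force: [0.1, 0.0, -0.8]
grip_width: 0.0373
gripper_force: 52.1
```

carry_out:
  commands: [0,0,-0.1,0,0,0,0,0,-0.2,0,0,0,0,0,-0.25,0,0,0,0,0,-0.27,0,0,0,0,0,-0.285,0,0,0]

```text
t: 4.43
position: [0.3791, 0.2474, 0.0154]
tcp_rot: [[0.074, 0.997, -0.001], [0.997, -0.074, -0.001], [-0.001, -0.001, -1.0]]
ft_force: [-0.8, 0.4, -0.3]
grip_width: 0.0373
gripper_force: 52.1
```

carry_out:
  commands: [0,0,0,0,0,0,0,0,-0.008,0,0,0,0,0,-0.015,0,0,0,0,0,-0.015,0,0,0,0,0,-0.015,0,0,0]

```text
t: 4.85
position: [0.3809, 0.2488, 0.0134]
tcp_rot: [[0.073, 0.997, 0.003], [0.997, -0.073, 0.001], [0.001, 0.003, -1.0]]
ft_force: [-1.0, -1.3, 5.5]
grip_width: 0.0369
gripper_force: 52.9
```

carry_out:
  commands: [0,0,0,0,0,0,0,0,0,0,0,0,0,0,0,0,0,0,0,0,0.05,0,0,0,0,0,0.15,0,0,0]
  claw: -0.4

```text
t: 5.27
position: [0.3752, 0.2464, 0.0536]
tcp_rot: [[0.073, 0.997, -0.009], [0.997, -0.073, -0.004], [-0.004, -0.008, -1.0]]
ft_force: [-0.3, 0.4, 0.4]
grip_width: 0.0597
gripper_force: 0.0
```

carry_out:
  commands: [0,0,0.12,0,0,0,0.1,0.083,0.24,0,0,0.01,0.2,0.166,0.35,0,0,0.02,0.29,0.24,0.35,0,0,0.03,0.38,0.316,0.35,0,0,0.04]
  claw: 0

```text
t: 5.68
position: [0.4928, 0.3423, 0.1657]
tcp_rot: [[-0.054, 0.999, 0.006], [0.999, 0.054, 0.003], [0.003, 0.007, -1.0]]
ft_force: [1.4, 0.6, 1.0]
grip_width: 0.0427
gripper_force: 0.0
```

carry_out:
  commands: [0.085,0.072,0,0,0,0.007,0.085,0.072,0,0,0,0.007,0.085,0.072,0,0,0,0.007,0.085,0.072,0,0,0,0.007,0.085,0.072,0,0,0,0.007]

```text
t: 6.1
position: [0.5138, 0.3609, 0.1606]
tcp_rot: [[-0.074, 0.997, -0.002], [0.997, 0.074, -0.001], [-0.001, -0.002, -1.0]]
ft_force: [0.6, 0.1, 0.7]
grip_width: 0.043
gripper_force: 0.0
```

Run:
```python
from meas import *
o=ctrl.get_obs(); print(o['position'],o['tcp_rot'][:,1],o['grip_width'])
for n in('top','side'):
    im,d,W,i=shot(n,n+'1.png'); np.savez(n+'1.npz',W=W,im=im)
    print(proj(i,[.5184,.3655,.078]))
    if n=='side':
        rect(W,box(W,305,325,340,370,.065,.09),'handle')
        rect(W,box(W,340,420,300,390,.02,.06),'offcut')
    else:
        rect(W,box(W,195,272,305,365,.02,.06),'offcut')
```

```text
[0.51380365 0.36092704 0.16060974] [ 0.99722748  0.07438075 -0.00220464] 0.042996713083582855
(np.float64(176.66817694535416), np.float64(272.2995582292629))
offcut 878 med [380.6 247.3  38.3] rect c [378.7 249. ] size [146.  102.3] ang 86.38
(np.float64(314.2200565801348), np.float64(353.1834889607475))
handle 169 med [517.5 370.3  78. ] rect c [518.6 366.7] size [24.1 31. ] ang 4.22
offcut 802 med [382.3 264.5  38.6] rect c [405.4 306.2] size [236.6  71. ] ang 65.82
```

View pics/side1.png

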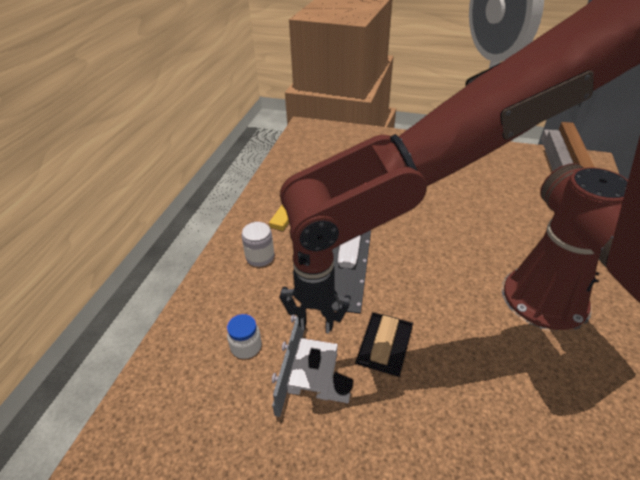

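carry_out:
  commands: [0,0,0,0,0,0,0,0,0,0,0,0,0,0,0,0,0,0,0,0,0,0,0,0]

```text
t: 6.53
position: [0.5152, 0.3618, 0.1617]
tcp_rot: [[-0.075, 0.997, 0.0], [0.997, 0.075, 0.0], [0.0, 0.0, -1.0]]
ft_force: [0.3, -0.0, -0.0]
grip_width: 0.0425
gripper_force: 0.0
```

carry_out:
  commands: [0.011,0.013,-0.1,0,0,0,0.011,0.013,-0.2,0,0,0,0.011,0.013,-0.3,0,0,0,0.011,0.013,-0.36,0,0,0,0.011,0.013,-0.388,0,0,0]

```text
t: 6.95
position: [0.5173, 0.3654, 0.043]
tcp_rot: [[-0.075, 0.997, -0.003], [0.997, 0.075, -0.001], [-0.001, -0.003, -1.0]]
ft_force: [-6.0, 0.4, 2.8]
grip_width: 0.0429
gripper_force: 0.0
```

carry_out:
  commands: [0,0,0,0,0,0,0,0,0,0,0,0]

```text
t: 7.12
position: [0.5165, 0.365, 0.0437]
tcp_rot: [[-0.075, 0.997, -0.005], [0.997, 0.075, -0.002], [-0.002, -0.005, -1.0]]
ft_force: [-2.8, -1.0, -0.8]
grip_width: 0.0425
gripper_force: 0.0
```

carry_out:
  commands: [0,0,0,0,0,0,0,0,0,0,0,0,0,0,0,0,0,0,0,0,0,0,0,0,0,0,0,0,0,0]
  claw: 1
  force: 110

```text
t: 7.53
position: [0.5195, 0.3662, 0.0461]
tcp_rot: [[-0.075, 0.997, 0.002], [0.997, 0.075, 0.001], [0.001, 0.002, -1.0]]
ft_force: [-1.6, 0.5, 0.1]
grip_width: 0.0225
gripper_force: 108.4
```

carry_out:
  commands: [0,0,0,0,0,0,0,0,0.03,0,0,0,0,0,0.06,0,0,0,0,0,0.1,0,0,0,0,0,0.1,0,0,0]

```text
t: 7.95
position: [0.5202, 0.3666, 0.0777]
tcp_rot: [[-0.075, 0.997, 0.004], [0.997, 0.075, 0.002], [0.002, 0.004, -1.0]]
ft_force: [1.6, 1.4, -7.1]
grip_width: 0.0226
gripper_force: 108.9
```

Run:
```python
from meas import *
o=ctrl.get_obs(); print(o['position'],o['tcp_rot'][:,1],o['grip_width'],o['ft_force'],o['moment'])
im,d,W,i=shot('top','top2.png'); 
rect(W,box(W,110,240,225,275,.112,.15),'panel')
im,d,W,i=shot('side','side2.png')
rect(W,box(W,265,312,280,420,.11,.15),'panel')
cv2.imwrite('pics/c2.png',cv2.resize(im[260:430,220:420],(800,600)))
```

```text
[0.52018487 0.36658778 0.07771828] [0.99720571 0.07459437 0.00405497] 0.02256949614555091 [ 1.59221295  1.36065023 -7.08606035] [ 0.07795364 -0.11948509  0.012331  ]
panel 389 med [574.6 308.7 132.1] rect c [574.2 318.1] size [ 76.9 129.2] ang 33.79
panel 694 med [564.  401.8 131.2] rect c [553.8 390.2] size [ 67.9 206.3] ang 4.14
```

View pics/c2.png

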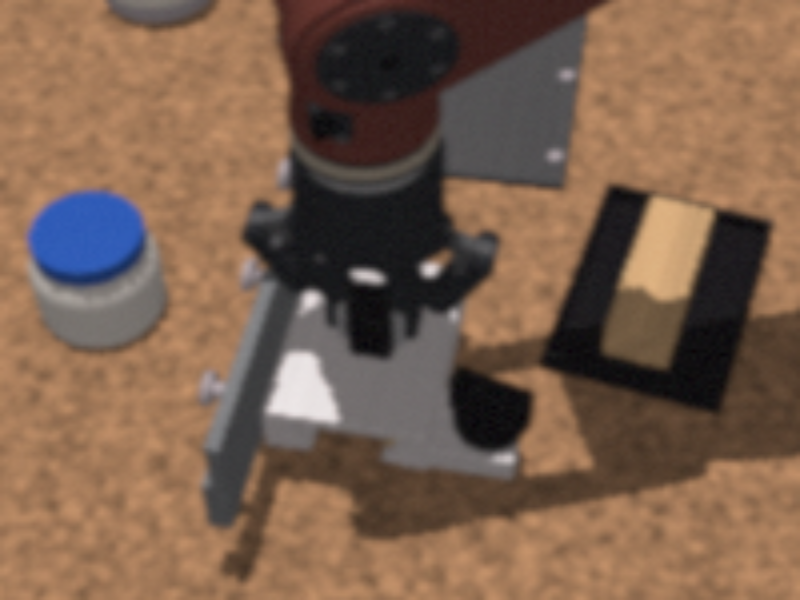

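carry_out:
  commands: [0,-0.05,0.05,0,0,0.002,-0.004,-0.12,0.1,0,0,0.004,-0.008,-0.22,0.1,0,0,0.006,-0.012,-0.32,0.1,0,0,0.008,-0.014,-0.42,0.1,0,0,0.01]

```text
t: 8.47
position: [0.5138, 0.2387, 0.1049]
tcp_rot: [[-0.107, 0.994, -0.0], [0.994, 0.107, -0.0], [-0.0, -0.0, -1.0]]
ft_force: [-0.2, -0.3, -7.9]
grip_width: 0.0227
gripper_force: 109.7
```

carry_out:
  commands: [-0.003,-0.1,0,0,0,0,-0.006,-0.2,0,0,0,0,-0.008,-0.3,0,0,0,0,-0.008,-0.37,0,0,0,0,-0.008,-0.41,0,0,0,0]

```text
t: 8.88
position: [0.5111, 0.1142, 0.1045]
tcp_rot: [[-0.104, 0.995, -0.001], [0.995, 0.104, -0.001], [-0.001, -0.001, -1.0]]
ft_force: [0.7, 0.4, -8.2]
grip_width: 0.0225
gripper_force: 109.7
```

carry_out:
  commands: [0,0,0,0,0,0,0,0,0,0,0,0,0,0,0,0,0,0]

```text
t: 9.13
position: [0.512, 0.1176, 0.105]
tcp_rot: [[-0.106, 0.994, 0.0], [0.994, 0.106, 0.001], [0.001, 0.0, -1.0]]
ft_force: [0.5, -0.3, -7.8]
grip_width: 0.0227
gripper_force: 109.6
```

Run:
```python
from meas import *
o=ctrl.get_obs(); print(o['position'],o['tcp_rot'],o['ft_force'])
im,d,W,i=shot('top','top3.png'); 
rect(W,box(W,195,330,225,300,.115,.18),'panel')
rect(W,box(W,320,400,250,290,.026,.038)&(im.max(2)>150),'dove')
im,d,W,i=shot('side','side3.png'); cv2.imwrite('pics/c3.png',cv2.resize(im[180:340,250:450],(750,600)))
rect(W,box(W,265,342,230,350,.12,.18),'panel')
```

```text
[0.51201848 0.11762299 0.10500591] [[-1.05966063e-01  9.94369744e-01  6.88208866e-05]
 [ 9.94369295e-01  1.05965949e-01  9.60787070e-04]
 [ 9.48084922e-04  1.70244200e-04 -9.99999536e-01]] [ 0.5035519 -0.2611194 -7.817396 ]
panel 231 med [567.9  51.2 158.8] rect c [518.6 128.2] size [110.6 217.2] ang 9.97
dove 1534 med [532.  -44.5  32.7] rect c [531.5 -43.6] size [ 52.6 160.1] ang 6.1
panel 590 med [552.1 136.4 154.4] rect c [546.1 147.6] size [ 64. 200.] ang 5.29
```

View pics/c3.png

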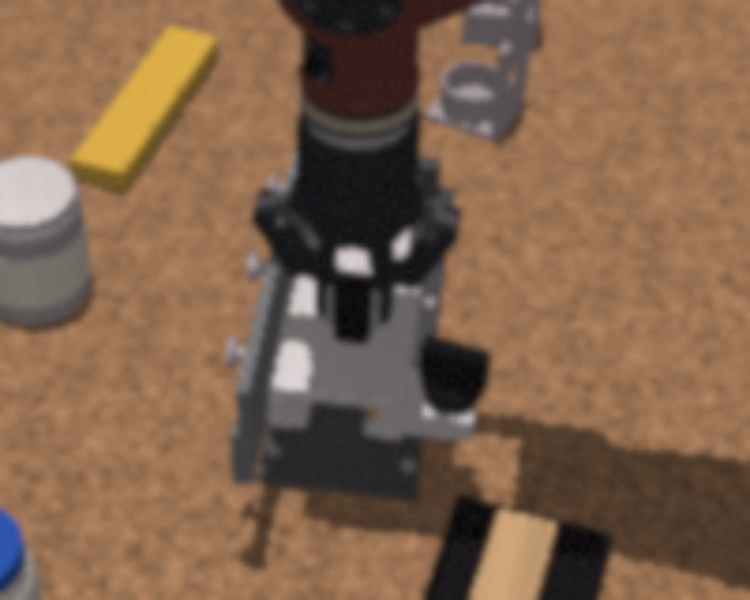

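View pics/top3.png

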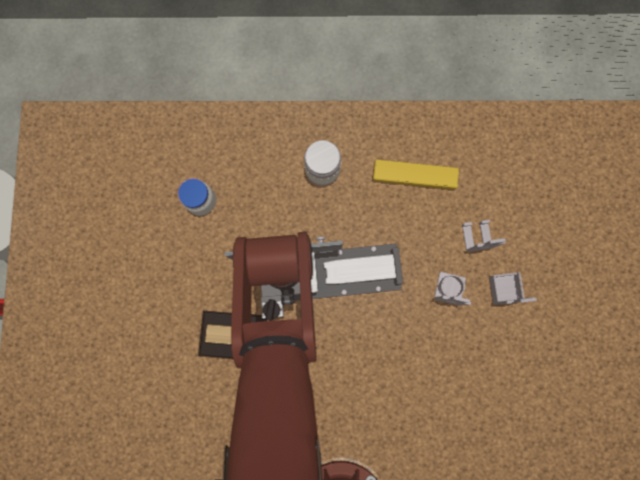

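carry_out:
  commands: [0,0,-0.06,0,0,0,0,0,-0.11,0,0,0,0,0,-0.14,0,0,0,0,0,-0.155,0,0,0,0,0,-0.16,0,0,0]

```text
t: 9.65
position: [0.511, 0.1173, 0.0559]
tcp_rot: [[-0.107, 0.994, -0.002], [0.994, 0.107, -0.0], [0.0, -0.002, -1.0]]
ft_force: [-0.3, -0.8, -7.7]
grip_width: 0.0227
gripper_force: 109.5
```

carry_out:
  commands: [0,0,0,0,0,0,0,0,-0.003,0,0,0,0,0,-0.006,0,0,0,0,0,-0.008,0,0,0,0,0,-0.008,0,0,0]

```text
t: 10.07
position: [0.5124, 0.1168, 0.0551]
tcp_rot: [[-0.106, 0.994, 0.001], [0.994, 0.106, 0.0], [0.0, 0.001, -1.0]]
ft_force: [-0.4, -0.0, -7.7]
grip_width: 0.0225
gripper_force: 109.5
```

carry_out:
  commands: [0,0,-0.003,0,0,0,0,0,-0.005,0,0,0,0,0,-0.005,0,0,0,0,0,-0.005,0,0,0]

```text
t: 10.4
position: [0.5125, 0.1167, 0.054]
tcp_rot: [[-0.106, 0.994, 0.001], [0.994, 0.106, -0.0], [-0.0, 0.001, -1.0]]
ft_force: [-1.9, -0.0, 0.1]
grip_width: 0.0226
gripper_force: 110.6
```

carry_out:
  commands: [0.003,-0.025,0,0,0,0,0.0055,-0.05,0,0,0,0,0.008,-0.075,0,0,0,0,0.0105,-0.1,0,0,0,0,0.0125,-0.117,0,0,0,0]

```text
t: 10.82
position: [0.5168, 0.0814, 0.054]
tcp_rot: [[-0.104, 0.995, 0.002], [0.995, 0.104, 0.001], [0.001, 0.002, -1.0]]
ft_force: [0.1, 5.5, 2.6]
grip_width: 0.0227
gripper_force: 111.0
```

carry_out:
  commands: [0.0015,-0.0125,0,0,0,0,0.003,-0.025,0,0,0,0,0.0045,-0.04,0,0,0,0,0.0045,-0.04,0,0,0,0]

```text
t: 11.15
position: [0.5182, 0.0689, 0.054]
tcp_rot: [[-0.105, 0.994, 0.002], [0.994, 0.105, -0.0], [-0.0, 0.002, -1.0]]
ft_force: [-0.6, 3.4, 2.9]
grip_width: 0.0223
gripper_force: 111.0
```

carry_out:
  commands: [0,-0.03,0,0,0,0,0.002,-0.06,0,0,0,0,0.005,-0.09,0,0,0,0,0.008,-0.12,0,0,0,0,0.01,-0.14,0,0,0,0]

```text
t: 11.57
position: [0.521, 0.0276, 0.054]
tcp_rot: [[-0.105, 0.994, 0.002], [0.994, 0.105, 0.001], [0.001, 0.002, -1.0]]
ft_force: [-2.4, 8.0, 5.4]
grip_width: 0.0226
gripper_force: 111.3
```

carry_out:
  commands: [0.003,-0.03,0,0,0,0,0.006,-0.06,0,0,0,0,0.01,-0.09,0,0,0,0,0.013,-0.12,0,0,0,0,0.015,-0.14,0,0,0,0]

```text
t: 11.98
position: [0.5253, -0.0144, 0.054]
tcp_rot: [[-0.105, 0.994, 0.001], [0.994, 0.105, 0.001], [0.001, 0.001, -1.0]]
ft_force: [-0.1, 6.4, 6.6]
grip_width: 0.0224
gripper_force: 111.4
```

carry_out:
  commands: [0.003,-0.03,0,0,0,0,0.006,-0.06,0,0,0,0,0.009,-0.08,0,0,0,0,0.009,-0.08,0,0,0,0]

```text
t: 12.32
position: [0.5281, -0.0394, 0.054]
tcp_rot: [[-0.105, 0.994, 0.001], [0.994, 0.105, -0.001], [-0.001, 0.001, -1.0]]
ft_force: [-0.8, 1.4, 4.5]
grip_width: 0.0223
gripper_force: 111.2
```

carry_out:
  commands: [0.0025,-0.02,0,0,0,0,0.004,-0.035,0,0,0,0,0.005,-0.05,0,0,0,0,0.0065,-0.06,0,0,0,0,0.007,-0.067,0,0,0,0]

```text
t: 12.73
position: [0.5301, -0.0575, 0.054]
tcp_rot: [[-0.105, 0.994, 0.001], [0.994, 0.105, 0.002], [0.002, 0.001, -1.0]]
ft_force: [1.4, 4.4, -0.3]
grip_width: 0.0227
gripper_force: 111.0
```

carry_out:
  commands: [0.0004,-0.004,0,0,0,0,0.0008,-0.008,0,0,0,0,0.0013,-0.012,0,0,0,0,0.0018,-0.016,0,0,0,0,0.002,-0.018,0,0,0,0]

```text
t: 13.15
position: [0.5305, -0.0621, 0.054]
tcp_rot: [[-0.106, 0.994, 0.001], [0.994, 0.106, 0.003], [0.003, 0.001, -1.0]]
ft_force: [-0.7, 11.5, 7.4]
grip_width: 0.0227
gripper_force: 111.7
```

carry_out:
  commands: [0.0004,-0.004,0,0,0,0,0.0008,-0.008,0,0,0,0,0.001,-0.012,0,0,0,0,0.001,-0.012,0,0,0,0]

```text
t: 13.48
position: [0.5304, -0.0624, 0.0542]
tcp_rot: [[-0.105, 0.994, -0.0], [0.994, 0.105, 0.009], [0.009, 0.001, -1.0]]
ft_force: [-1.8, 20.0, 11.3]
grip_width: 0.0224
gripper_force: 112.4
```

carry_out:
  commands: [0.0004,-0.004,0,0,0,0,0.0008,-0.008,0,0,0,0,0.001,-0.012,0,0,0,0,0.001,-0.012,0,0,0,0]

```text
t: 13.82
position: [0.5304, -0.0627, 0.0546]
tcp_rot: [[-0.104, 0.995, -0.001], [0.994, 0.104, 0.015], [0.015, 0.0, -1.0]]
ft_force: [-2.8, 29.5, 14.9]
grip_width: 0.0227
gripper_force: 112.9
```

carry_out:
  commands: [0,0.006,0,0,0,0,-0.001,0.012,0,0,0,0,-0.002,0.018,0,0,0,0,-0.002,0.018,0,0,0,0]

```text
t: 14.15
position: [0.5304, -0.0623, 0.0541]
tcp_rot: [[-0.107, 0.994, 0.001], [0.994, 0.107, 0.005], [0.005, 0.001, -1.0]]
ft_force: [-0.1, 13.7, 7.9]
grip_width: 0.0227
gripper_force: 111.9
```

carry_out:
  commands: [0,0,0,0,0,0,0,0,0,0,0,0,0,0,0,0,0,0,0,0,0,0,0,0]
  claw: 0

```text
t: 14.48
position: [0.5259, -0.0658, 0.052]
tcp_rot: [[-0.107, 0.994, -0.009], [0.994, 0.107, -0.0], [0.001, -0.009, -1.0]]
ft_force: [-9.6, 2.7, 5.4]
grip_width: 0.0427
gripper_force: 0.0
```

carry_out:
  commands: [0,0,0.1,0,0,0,0,0,0.2,0,0,0,0,0,0.3,0,0,0,0,0,0.3,0,0,0]

```text
t: 14.82
position: [0.5352, -0.0683, 0.1501]
tcp_rot: [[-0.106, 0.994, 0.013], [0.994, 0.106, -0.006], [-0.007, 0.013, -1.0]]
ft_force: [0.4, -0.1, 0.9]
grip_width: 0.0426
gripper_force: 0.0
```

Run:
```python
from meas import *
o=ctrl.get_obs(); print(o['position'],o['tcp_rot'][:,1])
im,d,W,i=shot('top','top4.png'); 
rect(W,box(W,270,430,220,275,.095,.13),'panel')
R=(260,420,215,330); cv2.imwrite('pics/c4.png',cv2.resize(im[R[2]:R[3],R[0]:R[1]],(800,575),interpolation=cv2.INTER_CUBIC))
im,d,W,i=shot('side','side4.png')
print(proj(i,[.4564,-.029,.08]))
rect(W,box(W,345,400,200,262,.066,.095),'knob?')
rect(W,box(W,300,350,180,290,.095,.13),'panel')
```

```text
[ 0.53518468 -0.06828124  0.15010369] [0.99427161 0.1061491  0.01250336]
panel 214 med [572.8  21.1 109.5] rect c [579.8  21.6] size [22.1 87.6] ang 6.09
(np.float64(375.6204611718323), np.float64(238.1405964486627))
knob? 225 med [473.3 -32.2  80.8] rect c [ 498.7 -112.1] size [100.3 207.7] ang 8.64
panel 264 med [580.8 -34.6 109.6] rect c [587.1 -44.6] size [ 22.1 226.8] ang 6.2
```

View pics/side4.png

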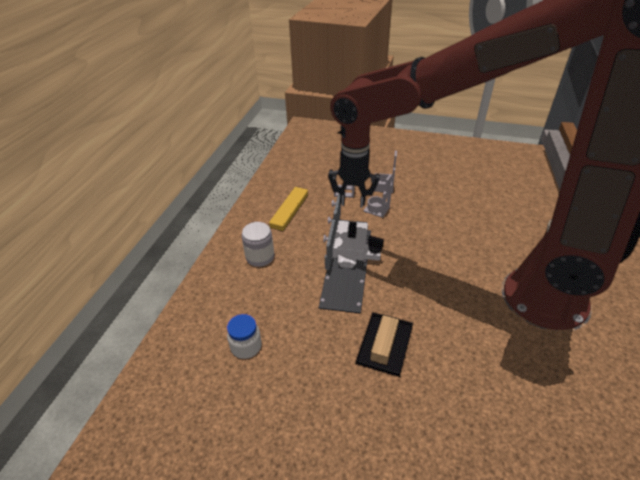

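carry_out:
  commands: [-0.05,0.025,0,0,0,0.03,-0.1,0.05,0,0,0,0.06,-0.15,0.075,0,0,0,0.09,-0.2,0.1,0,0,0,0.12,-0.24,0.125,0,0,0,0.14]

```text
t: 15.33
position: [0.4554, -0.0282, 0.1408]
tcp_rot: [[-0.523, 0.853, -0.004], [0.853, 0.523, -0.001], [0.002, -0.004, -1.0]]
ft_force: [-0.3, -0.0, 0.8]
grip_width: 0.0429
gripper_force: 0.0
```

carry_out:
  commands: [0,0,0,0,0,0.03,0,0,0,0,0,0.06,0,0,0,0,0,0.09,0,0,0,0,0,0.12,0,0,0,0,0,0.14]

```text
t: 15.75
position: [0.4566, -0.0285, 0.1411]
tcp_rot: [[-0.836, 0.549, -0.003], [0.549, 0.836, -0.001], [0.002, -0.002, -1.0]]
ft_force: [-0.2, -1.3, 0.4]
grip_width: 0.0426
gripper_force: 0.0
```

carry_out:
  commands: [0,0,0,0,0,0.03,0,0,0,0,0,0.06,0,0,0,0,0,0.09,0,0,0,0,0,0.12,0,0,0,0,0,0.14]

```text
t: 16.17
position: [0.4565, -0.0286, 0.141]
tcp_rot: [[-0.99, 0.141, -0.004], [0.141, 0.99, -0.001], [0.003, -0.001, -1.0]]
ft_force: [-0.8, 0.2, -0.7]
grip_width: 0.0426
gripper_force: 0.0
```

carry_out:
  commands: [0,0,0,0,0,0,0,0,0,0,0,0,0,0,0,0,0,0,0,0,0,0,0,0]

```text
t: 16.5
position: [0.4576, -0.0283, 0.1425]
tcp_rot: [[-0.989, 0.146, -0.001], [0.146, 0.989, -0.0], [0.001, -0.0, -1.0]]
ft_force: [-0.8, -0.6, -0.5]
grip_width: 0.0429
gripper_force: 0.0
```

Run:
```python
from meas import *
o=ctrl.get_obs(); print(o['position'],o['tcp_rot'][:,1],o['qpos'])
im,d,W,i=shot('side','side5.png')
rect(W,box(W,364,386,232,258,.066,.095),'knob')
rect(W,box(W,340,362,215,245,.07,.095),'handle')
im,d,W,i=shot('top','top5.png')
print(proj(i,[.4563,-.0281,.08]),proj(i,[.53,-.0625,.086]))
rect(W,box(W,345,385,245,285,.07,.095),'handle')
rect(W,box(W,270,430,220,275,.095,.13),'panel')
```

```text
[ 0.45761263 -0.02825629  0.14253833] [ 1.45770318e-01  9.89318417e-01 -2.89902055e-04] [-1.23017163e+01 -2.49697119e+00  1.18710388e+02 -2.27891622e-02
  6.38421312e+01 -9.39097621e+01]
knob 120 med [456.  -22.8  79.5] rect c [455.6 -27.7] size [20.2 43.8] ang 82.04
handle 92 med [529.2 -52.7  85.9] rect c [529.4 -60.5] size [32.8 25.1] ang 88.89
(np.float64(354.1423436745491), np.float64(301.6062066755865)) (np.float64(369.8955855784148), np.float64(267.8699033632765))
handle 135 med [540.6 -62.1  85.9] rect c [551.5 -54. ] size [52.4 86.9] ang 5.89
panel 612 med [583.7 -56.9 109.5] rect c [588.1 -57.1] size [ 21.9 245.8] ang 6.25
```

carry_out:
  commands: [-0.005,0,-0.1,0,0,0,-0.005,0,-0.2,0,0,0,-0.005,0,-0.26,0,0,0,-0.005,0,-0.28,0,0,0,-0.005,0,-0.288,0,0,0]

```text
t: 17.02
position: [0.4552, -0.0278, 0.0554]
tcp_rot: [[-0.989, 0.145, -0.003], [0.145, 0.989, 0.001], [0.003, 0.0, -1.0]]
ft_force: [-0.1, -0.4, 0.6]
grip_width: 0.0426
gripper_force: 0.0
```

carry_out:
  commands: [0,0,0,0,0,0,0,0,0,0,0,0]

```text
t: 17.18
position: [0.4579, -0.0284, 0.058]
tcp_rot: [[-0.989, 0.145, 0.002], [0.145, 0.989, -0.001], [-0.003, -0.0, -1.0]]
ft_force: [-0.1, 0.1, -0.1]
grip_width: 0.0423
gripper_force: 0.0
```

carry_out:
  commands: [0,0,0,0,0,0,0,0,0,0,0,0,0,0,0,0,0,0,0,0,0,0,0,0,0,0,0,0,0,0]
  claw: 1
  force: 90

```text
t: 17.6
position: [0.4578, -0.0278, 0.0583]
tcp_rot: [[-0.989, 0.145, 0.002], [0.145, 0.989, 0.001], [-0.002, 0.001, -1.0]]
ft_force: [-1.2, 2.5, 5.7]
grip_width: 0.0125
gripper_force: 88.7
```

carry_out:
  commands: [0,0,0,0,0,-0.02,0,0,0,0,0,-0.04,0,0,0,0,0,-0.06,0,0,0,0,0,-0.08,0,0,0,0,0,-0.1]

```text
t: 18.02
position: [0.4576, -0.0283, 0.0583]
tcp_rot: [[-0.895, 0.445, 0.002], [0.445, 0.895, -0.001], [-0.002, 0.0, -1.0]]
ft_force: [-2.1, 1.0, 6.3]
grip_width: 0.0125
gripper_force: 88.9
```

```bash
python3 -c "
from h import *
o=ctrl.get_obs(); print(o['position'],o['tcp_rot'][:,1],o['ft_force'],o['moment'],o['grip_width'])"
```

```text
[ 0.45759858 -0.02825325  0.05833928] [4.45129876e-01 8.95465982e-01 2.62686821e-04] [-2.08339103  1.04656599  6.34496937] [0.10831089 0.24934249 0.22597759] 0.012516169700213776
```

carry_out:
  commands: [0,0,0,0,0,-0.035,0,0,0,0,0,-0.07,0,0,0,0,0,-0.105,0,0,0,0,0,-0.14,0,0,0,0,0,-0.17]

```text
t: 18.43
position: [0.4562, -0.0291, 0.0583]
tcp_rot: [[-0.544, 0.839, -0.002], [0.839, 0.544, -0.003], [-0.001, -0.003, -1.0]]
ft_force: [-5.6, -2.4, 10.7]
grip_width: 0.0122
gripper_force: 89.5
```

carry_out:
  commands: [0,0,0,0,0,-0.025,0,0,0,0,0,-0.05,0,0,0,0,0,-0.075,0,0,0,0,0,-0.1,0,0,0,0,0,-0.12]

```text
t: 18.85
position: [0.4547, -0.0295, 0.0583]
tcp_rot: [[-0.199, 0.98, -0.006], [0.98, 0.199, -0.003], [-0.002, -0.006, -1.0]]
ft_force: [-10.2, -5.1, 14.3]
grip_width: 0.0122
gripper_force: 90.1
```

carry_out:
  commands: [0,0,0,0,0,-0.008,0,0,0,0,0,-0.016,0,0,0,0,0,-0.024,0,0,0,0,0,-0.03,0,0,0,0,0,-0.03]

```text
t: 19.27
position: [0.454, -0.0293, 0.0583]
tcp_rot: [[-0.114, 0.993, -0.008], [0.993, 0.114, -0.004], [-0.003, -0.008, -1.0]]
ft_force: [-11.5, -2.9, 16.4]
grip_width: 0.0125
gripper_force: 94.9
```

```bash
python3 -c "
from h import *
o=ctrl.get_obs(); print(o['position'],np.degrees(np.arctan2(o['tcp_rot'][1,1],o['tcp_rot'][0,1])),o['ft_force'],o['moment'],o['grip_width'],o['qpos'])"
```

```text
[ 0.45399474 -0.02926571  0.05825378] 6.548633251606648 [-11.47841739  -2.94149748  16.41142087] [-0.29132867  1.74428772  1.45150999] 0.01249989198249249 [-12.33181827   5.40429424 121.52116411  -0.38167696  53.44841624
 -18.65281281]
```

carry_out:
  commands: [0,0,0,0,0,0,0,0,0,0,0,0,0,0,0,0,0,0,0,0,0,0,0,0]
  claw: 0

```text
t: 19.6
position: [0.4569, -0.0281, 0.0569]
tcp_rot: [[-0.106, 0.994, 0.001], [0.994, 0.106, 0.0], [-0.0, 0.001, -1.0]]
ft_force: [-0.0, -0.8, -0.2]
grip_width: 0.0426
gripper_force: 0.0
```

carry_out:
  commands: [0,0,0.1,0,0,0,0,0,0.2,0,0,0,0,0,0.3,0,0,0,0,0,0.4,0,0,0,0,0,0.4,0,0,0]

```text
t: 20.02
position: [0.4615, -0.029, 0.1836]
tcp_rot: [[-0.106, 0.994, 0.013], [0.994, 0.106, -0.003], [-0.004, 0.013, -1.0]]
ft_force: [1.4, 0.0, 1.7]
grip_width: 0.0427
gripper_force: 0.0
```

carry_out:
  commands: [-0.02,-0.1,0.1,0,0,0,-0.04,-0.2,0.1,0,0,0,-0.06,-0.3,0.1,0,0,0,-0.08,-0.4,0.1,0,0,0,-0.1,-0.5,0.1,0,0,0]

```text
t: 20.43
position: [0.4263, -0.1793, 0.2066]
tcp_rot: [[-0.106, 0.994, 0.001], [0.994, 0.106, -0.0], [-0.0, 0.001, -1.0]]
ft_force: [0.6, 0.0, -0.6]
grip_width: 0.0424
gripper_force: 0.0
```

Run:
```python
from meas import *
o=ctrl.get_obs(); print(o['position'],o['tcp_rot'][:,1],o['qpos'])
im,d,W,i=shot('side','side6.png'); np.savez('side6.npz',W=W,im=im)
rect(W,box(W,364,386,232,258,.066,.095),'knob')
rect(W,box(W,345,358,222,240,.078,.095),'handle')
rect(W,box(W,300,350,180,290,.095,.13),'panel')
for n,b in dict(fork=(325,360,150,200),cup=(362,392,170,220),bin=(372,400,148,196)).items():
    rect(W,box(W,*b,.096,.15),n+'tab')
im,d,W,i=shot('top','top6.png'); np.savez('top6.npz',W=W,im=im)
rect(W,box(W,345,362,290,312,.072,.09),'knob')
rect(W,box(W,360,380,258,278,.08,.095),'handle')
rect(W,box(W,270,460,220,275,.1,.118),'panel')
for n,b in dict(fork=(455,512,212,255),cup=(430,474,262,308),bin=(484,545,262,308)).items():
    rect(W,box(W,*b,.096,.15),n+'tab')
```

```text
[ 0.42626183 -0.17933304  0.20664679] [9.94345372e-01 1.06191799e-01 7.63453334e-04] [-3.15338965e+01 -6.66500319e+00  1.15108079e+02  1.68807429e-02
  7.15140350e+01 -3.76350751e+01]
knob 83 med [452.1 -20.3  82. ] rect c [453.  -26.9] size [14.2 44.4] ang 10.2
handle 73 med [525.9 -55.7  86.4] rect c [527.  -61.1] size [22.8 32.2] ang 12.72
panel 271 med [579.1 -43.8 109.3] rect c [585.  -53.7] size [ 21.7 247.2] ang 6.28
forktab 64 med [ 585.1 -307.7  112.2] rect c [ 587.6 -240.1] size [210.6  13.2] ang 88.35
cuptab 74 med [ 460.3 -240.5  120.4] rect c [ 460.2 -246. ] size [34.8  7. ] ang 75.93
bintab 107 med [ 459.8 -250.1  120.8] rect c [ 459.8 -313.8] size [169.   12.4] ang 88.92
knob 109 med [453.2 -25.6  82. ] rect c [452.5 -26.1] size [13.9 36.7] ang 10.06
handle 150 med [527.4 -62.9  86.3] rect c [527.4 -63.6] size [23.9 30.3] ang 6.75
panel 536 med [579.7 -57.2 110.1] rect c [585.5 -57.3] size [ 22.1 245.8] ang 6.28
forktab 93 med [ 583.3 -322.4  132.2] rect c [ 584.5 -326.1] size [ 6.5 55.3] ang 8.16
cuptab few 0
bintab 63 med [ 460.7 -381.1  135.3] rect c [ 461.2 -385.9] size [ 5.9 34.2] ang 6.89
```

View pics/top6.png

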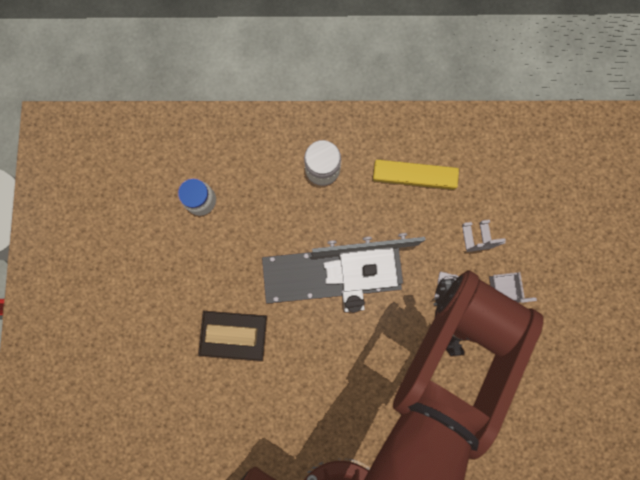

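carry_out:
  commands: [0.03,-0.06,0,0,0,-0.03,0.06,-0.12,0,0,0,-0.06,0.09,-0.18,0,0,0,-0.09,0.116,-0.226,0,0,0,-0.112,0.116,-0.226,0,0,0,-0.112]

```text
t: 20.95
position: [0.4627, -0.2476, 0.2065]
tcp_rot: [[0.246, 0.969, 0.001], [0.969, -0.246, -0.001], [-0.001, 0.001, -1.0]]
ft_force: [-0.6, -0.1, -0.2]
grip_width: 0.0425
gripper_force: 0.0
```

carry_out:
  commands: [0,0,0,0,0,0,0,0,0,0,0,0,0,0,0,0,0,0]

```text
t: 21.2
position: [0.4609, -0.2447, 0.2062]
tcp_rot: [[0.242, 0.97, -0.001], [0.97, -0.242, 0.001], [0.001, -0.001, -1.0]]
ft_force: [-1.1, -1.6, 0.2]
grip_width: 0.0424
gripper_force: 0.0
```

Run:
```python
from meas import *
o=ctrl.get_obs(); print(o['position'],o['tcp_rot'][:,1])
for n in('top','side'):
    im,d,W,i=shot(n,n+'7.png'); 
    rect(W,box(W,*((362,388,170,220) if n=='side' else (425,480,262,308)),.10,.145),'cuptab')
    if n=='top': rect(W,box(W,425,480,262,308,.012,.04),'cupfoot')
```

```text
[ 0.46086783 -0.24466191  0.20624072] [ 0.97032956 -0.24178346 -0.00113962]
cuptab 79 med [ 461.6 -245.9  134.3] rect c [ 461.3 -247.9] size [32.7  6.6] ang 75.79
cupfoot 234 med [ 490.4 -257.2   28.1] rect c [ 489.1 -254. ] size [60.5 63.4] ang 77.07
cuptab 31 med [ 463.6 -232.2  117.5] rect c [ 464.2 -235.8] size [ 6.9 20. ] ang 0.97
```

carry_out:
  commands: [0.001,-0.009,-0.1,0,0,0,0.001,-0.009,-0.2,0,0,0,0.001,-0.009,-0.28,0,0,0,0.001,-0.009,-0.33,0,0,0,0.001,-0.009,-0.355,0,0,0]

```text
t: 21.72
position: [0.4596, -0.2468, 0.0975]
tcp_rot: [[0.243, 0.97, -0.004], [0.97, -0.243, 0.003], [0.002, -0.005, -1.0]]
ft_force: [-1.0, -0.5, 0.4]
grip_width: 0.0429
gripper_force: 0.0
```

carry_out:
  commands: [0,0,0,0,0,0,0,0,0,0,0,0,0,0,0,0,0,0]

```text
t: 21.97
position: [0.4627, -0.2493, 0.1019]
tcp_rot: [[0.243, 0.97, 0.002], [0.97, -0.243, -0.002], [-0.001, 0.003, -1.0]]
ft_force: [0.4, -0.2, -0.5]
grip_width: 0.0431
gripper_force: 0.0
```

carry_out:
  commands: [0,0,0,0,0,0,0,0,0,0,0,0,0,0,0,0,0,0,0,0,0,0,0,0,0,0,0,0,0,0]
  claw: 1
  force: 60

```text
t: 22.38
position: [0.4618, -0.2489, 0.1008]
tcp_rot: [[0.243, 0.97, 0.0], [0.97, -0.243, -0.001], [-0.0, 0.0, -1.0]]
ft_force: [-1.4, 0.3, 2.2]
grip_width: 0.0056
gripper_force: 60.9
```

carry_out:
  commands: [0,0,0,0,0,0,0,0,0,0,0,0]

```text
t: 22.55
position: [0.4618, -0.2489, 0.1008]
tcp_rot: [[0.243, 0.97, 0.0], [0.97, -0.243, -0.0], [-0.0, 0.0, -1.0]]
ft_force: [-1.5, 0.3, 3.8]
grip_width: 0.0053
gripper_force: 61.0
```

carry_out:
  commands: [0,0,0.08,0,0,0,0,0,0.18,0,0,0,0,0,0.3,0,0,0,0,0,0.42,0,0,0,0,0,0.5,0,0,0]

```text
t: 22.97
position: [0.4624, -0.249, 0.2531]
tcp_rot: [[0.243, 0.97, 0.003], [0.97, -0.243, -0.002], [-0.001, 0.003, -1.0]]
ft_force: [1.1, -0.4, -1.9]
grip_width: 0.0053
gripper_force: 60.2
```

carry_out:
  commands: [0.035,0.07,0,0,0,0.01,0.08,0.16,0,0,0,0.022,0.13,0.26,0,0,0,0.034,0.18,0.36,0,0,0,0.046,0.233,0.452,0,0,0,0.0564]

```text
t: 23.38
position: [0.5313, -0.1111, 0.2492]
tcp_rot: [[0.067, 0.998, -0.001], [0.998, -0.067, 0.001], [0.001, -0.001, -1.0]]
ft_force: [-0.1, -0.7, -1.9]
grip_width: 0.0052
gripper_force: 60.2
```

carry_out:
  commands: [0.05,0.1,0,0,0,0.012,0.1,0.2,0,0,0,0.024,0.15,0.3,0,0,0,0.036,0.2,0.39,0,0,0,0.048,0.233,0.452,0,0,0,0.0564]

```text
t: 23.8
position: [0.6018, 0.0256, 0.2489]
tcp_rot: [[-0.112, 0.994, -0.001], [0.994, 0.112, 0.002], [0.002, -0.001, -1.0]]
ft_force: [-0.1, -0.7, -2.0]
grip_width: 0.0053
gripper_force: 60.2
```

carry_out:
  commands: [0,0,-0.06,0,0,0,0,0,-0.12,0,0,0,0,0,-0.16,0,0,0,0,0,-0.18,0,0,0,0,0,-0.18,0,0,0]

```text
t: 24.22
position: [0.5994, 0.0225, 0.1932]
tcp_rot: [[-0.108, 0.994, -0.006], [0.994, 0.108, 0.001], [0.001, -0.005, -1.0]]
ft_force: [-0.2, -0.1, -1.8]
grip_width: 0.0052
gripper_force: 60.1
```

carry_out:
  commands: [0,0,0,0,0,0,0,0,0,0,0,0,0,0,0,0,0,0]

```text
t: 24.47
position: [0.6024, 0.0222, 0.1978]
tcp_rot: [[-0.108, 0.994, 0.003], [0.994, 0.108, -0.0], [-0.0, 0.003, -1.0]]
ft_force: [-0.6, -0.5, -2.7]
grip_width: 0.0053
gripper_force: 60.1
```

Run:
```python
from meas import *
o=ctrl.get_obs(); print(o['position'],o['tcp_rot'],o['ft_force'])
im,d,W,i=shot('top','top8.png'); c=proj(i,[.602,.022,.1]); print(c)
u,v=map(int,c)
R=box(W,u-60,u+60,v-80,v+20,.07,.145); rect(W,R,'foot')
im,d,W,i=shot('side','side8.png'); c=proj(i,[.602,.022,.15]);print(c)
u,v=map(int,c); cv2.imwrite('pics/c8.png',cv2.resize(im[v-75:v+75,u-100:u+100],(800,600),interpolation=cv2.INTER_CUBIC))
```

```text
[0.60237159 0.02221873 0.19775892] [[-1.07863408e-01  9.94162107e-01  2.68132134e-03]
 [ 9.94165630e-01  1.07864176e-01 -1.43053220e-04]
 [-4.31436607e-04  2.65024731e-03 -9.99996395e-01]] [-0.63779614 -0.45621929 -2.70691508]
(np.float64(331.56998749733265), np.float64(234.2913078014025))
foot 638 med [597.6  28.4 102. ] rect c [681.9 -11.8] size [225.8 173.9] ang 5.54
(np.float64(319.01583324713994), np.float64(221.88369601261442))
```

View pics/c8.png

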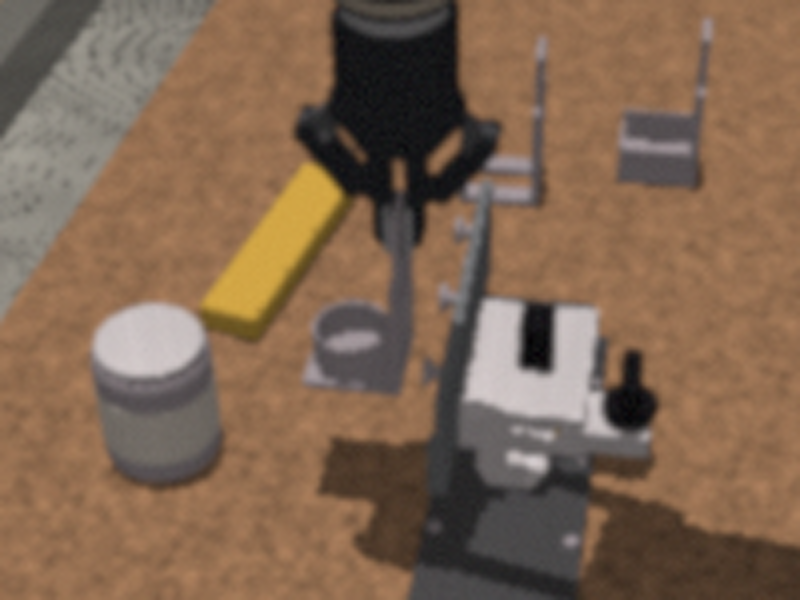

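```bash
cat > cf.py <<'E'
from meas import *
a=np.radians(6.28); ex=np.array([np.cos(a),np.sin(a)]); ey=np.array([-ex[1],ex[0]]); H=np.array([.5273,-.0630])
def car(P): return np.stack([(P[...,:2]-H)@ex,(P[...,:2]-H)@ey,P[...,2]-.008],-1)*1000
def foot(yk,z0,z1,cam='top',f=None,x0=72,x1=155):
    im,d,W,i=shot(cam,f); Q=car(W)
    with np.errstate(invalid='ignore'): m=(Q[...,0]>x0)&(Q[...,0]<x1)&(abs(Q[...,1]-yk)<42)&(Q[...,2]>z0)&(Q[...,2]<z1)
    q=Q[m]; 
    if len(q)<8: print('few',len(q)); return
    lo,hi=np.percentile(q,[1.5,98.5],axis=0); print(cam,len(q),'lo',lo.round(1),'hi',hi.round(1),'mid',((lo+hi)/2).round(1)); r=cv2.minAreaRect(q[:,:2].astype(np.float32)); print('  rect',np.round(r[0],1),np.round(r[1],1),round(r[2],1))
E
python3 - <<'E'
from cf import *
foot(78,85,122); foot(78,85,122,'side')
o=ctrl.get_obs(); print('tcp in car',car(np.array(o['position'])))
# studs, side cam
E
```

```text
top 31 lo [79.5 47.5 90.2] hi [ 80.8 106.4 120.7] mid [ 80.1  77.  105.4]
  rect [80.  76.9] [ 1.5 59.2] 0.0
side 474 lo [79.8 50.4 90.5] hi [143.5 109.7 121.3] mid [111.7  80.  105.9]
  rect [112.6  79.8] [66.  62.6] 0.4
tcp in car [ 83.44563952  76.76102584 189.13243788]
```

carry_out:
  commands: [0,0.002,-0.05,0,0,0,0,0.002,-0.1,0,0,0,0,0.002,-0.14,0,0,0,0,0.002,-0.16,0,0,0,0,0.002,-0.168,0,0,0]

```text
t: 25.08
position: [0.6003, 0.0232, 0.1441]
tcp_rot: [[-0.108, 0.994, -0.003], [0.994, 0.108, 0.0], [0.001, -0.003, -1.0]]
ft_force: [-0.6, -0.9, -3.2]
grip_width: 0.0051
gripper_force: 60.2
```

carry_out:
  commands: [0,0,0,0,0,0,0,0,0,0,0,0,0,0,0,0,0,0,0,0,0,0,0,0]

```text
t: 25.42
position: [0.6022, 0.0231, 0.1469]
tcp_rot: [[-0.108, 0.994, 0.002], [0.994, 0.108, -0.0], [-0.0, 0.002, -1.0]]
ft_force: [0.0, -0.6, -1.3]
grip_width: 0.0053
gripper_force: 60.2
```

Run:
```python
from cf import *
o=ctrl.get_obs(); print(o['position'],o['ft_force'],'tcp in car',car(np.array(o['position'])))
foot(78,30,75,'side')
```

```text
[0.60221739 0.02313514 0.1469313 ] [ 0.0046849  -0.55452907 -1.26334989] tcp in car [ 83.88991676  77.42324556 138.93130307]
side 479 lo [80.4 53.2 39.8] hi [143.9 110.7  73.3] mid [112.2  82.   56.6]
  rect [113.1  82.4] [66.7 62.1] 1.3
```

carry_out:
  commands: [-0.01,-0.001,0,0,0,0,-0.02,-0.002,0,0,0,0,-0.03,-0.003,0,0,0,0,-0.04,-0.004,0,0,0,0,-0.05,-0.005,0,0,0,0]

```text
t: 25.88
position: [0.5859, 0.0217, 0.1458]
tcp_rot: [[-0.108, 0.994, -0.0], [0.994, 0.108, 0.0], [0.0, -0.0, -1.0]]
ft_force: [-0.2, -1.0, -1.9]
grip_width: 0.0053
gripper_force: 60.2
```

carry_out:
  commands: [-0.006,-0.001,0,0,0,0,-0.012,-0.001,0,0,0,0,-0.018,-0.002,0,0,0,0,-0.023,-0.003,0,0,0,0,-0.023,-0.003,0,0,0,0]

```text
t: 26.3
position: [0.5792, 0.0207, 0.1458]
tcp_rot: [[-0.108, 0.994, -0.0], [0.994, 0.108, -0.0], [0.0, -0.0, -1.0]]
ft_force: [-0.3, -0.2, -1.8]
grip_width: 0.005
gripper_force: 60.2
```

carry_out:
  commands: [0,0,-0.012,0,0,0,0,0,-0.024,0,0,0,0,0,-0.036,0,0,0,0,0,-0.048,0,0,0,0,0,-0.055,0,0,0]

```text
t: 26.72
position: [0.579, 0.0208, 0.1283]
tcp_rot: [[-0.108, 0.994, -0.001], [0.994, 0.108, 0.0], [0.0, -0.001, -1.0]]
ft_force: [-0.5, 0.4, -1.8]
grip_width: 0.0051
gripper_force: 60.3
```

carry_out:
  commands: [0,0,-0.004,0,0,0,0,0,-0.008,0,0,0,0,0,-0.012,0,0,0,0,0,-0.016,0,0,0,0,0,-0.018,0,0,0]

```text
t: 27.13
position: [0.5797, 0.0208, 0.1241]
tcp_rot: [[-0.108, 0.994, 0.0], [0.994, 0.108, 0.0], [-0.0, 0.0, -1.0]]
ft_force: [-0.6, 0.8, 0.8]
grip_width: 0.0053
gripper_force: 60.6
```

carry_out:
  commands: [0,0,-0.003,0,0,0,0,0,-0.006,0,0,0,0,0,-0.008,0,0,0,0,0,-0.008,0,0,0]

```text
t: 27.47
position: [0.5799, 0.0208, 0.1238]
tcp_rot: [[-0.109, 0.994, 0.0], [0.994, 0.109, -0.0], [-0.0, 0.0, -1.0]]
ft_force: [-3.9, 0.6, 8.6]
grip_width: 0.0049
gripper_force: 61.8
```

carry_out:
  commands: [0,0,0.005,0,0,0,0,0,0.005,0,0,0,0,0,0.005,0,0,0,0,0,0.005,0,0,0]
  claw: 0

```text
t: 27.8
position: [0.5796, 0.0208, 0.123]
tcp_rot: [[-0.108, 0.994, 0.0], [0.994, 0.108, -0.0], [-0.0, 0.0, -1.0]]
ft_force: [0.0, 0.1, 0.3]
grip_width: 0.043
gripper_force: 0.0
```

carry_out:
  commands: [0,0,0.08,0,0,0,0,0,0.18,0,0,0,0,0,0.28,0,0,0,0,0,0.38,0,0,0,0,0,0.42,0,0,0]

```text
t: 28.22
position: [0.582, 0.0206, 0.2541]
tcp_rot: [[-0.108, 0.994, 0.008], [0.994, 0.108, -0.001], [-0.001, 0.008, -1.0]]
ft_force: [1.3, 0.1, 1.4]
grip_width: 0.0426
gripper_force: 0.0
```

carry_out:
  commands: [0,-0.115,0,0,0,0,0,-0.23,0,0,0,0.002,0,-0.345,0,0,0,0.004,0.005,-0.46,0,0,0,0.006,0.008,-0.577,0,0,0,0.006]

```text
t: 28.63
position: [0.5814, -0.1535, 0.2478]
tcp_rot: [[-0.128, 0.992, -0.001], [0.992, 0.128, 0.001], [0.001, -0.001, -1.0]]
ft_force: [0.7, -1.0, -0.1]
grip_width: 0.0427
gripper_force: 0.0
```

carry_out:
  commands: [0,-0.115,0,0,0,0,0,-0.23,0,0,0,0.002,0,-0.345,0,0,0,0.004,0.005,-0.46,0,0,0,0.005,0.008,-0.577,0,0,0,0.005]

```text
t: 29.05
position: [0.5837, -0.3267, 0.2474]
tcp_rot: [[-0.143, 0.99, -0.001], [0.99, 0.143, 0.001], [0.001, -0.001, -1.0]]
ft_force: [0.7, -0.4, 0.7]
grip_width: 0.0428
gripper_force: 0.0
```

carry_out:
  commands: [0,0,0,0,0,0,0,0,0,0,0,0,0,0,0,0,0,0,0,0,0,0,0,0]

```text
t: 29.38
position: [0.5842, -0.324, 0.2482]
tcp_rot: [[-0.144, 0.99, -0.001], [0.99, 0.144, 0.001], [0.001, -0.001, -1.0]]
ft_force: [-0.2, -0.2, -0.1]
grip_width: 0.0426
gripper_force: 0.0
```

Run:
```python
from cf import *
o=ctrl.get_obs(); print(o['position'],o['tcp_rot'][:,1])
for n in('top','side'):
    im,d,W,i=shot(n,n+'9.png'); X=W
    def near(x,y,z0,z1,r=.045):
        with np.errstate(invalid='ignore'): return (np.hypot(W[...,0]-x,W[...,1]-y)<r)&(W[...,2]>z0)&(W[...,2]<z1)
    for nm,x,y in(('fork',.584,-.326),('bin',.461,-.384)):
        rect(W,near(x,y,.10,.142),nm+n); rect(W,near(x+.03,y,.012,.04,.07),nm+'foot')
    rect(W,near(.5807,.0213,.12,.17),'hungcup tab')
    Q=car(W); 
    with np.errstate(invalid='ignore'): m=(abs(Q[...,1]-78)<38)&(Q[...,0]>57)&(Q[...,0]<150)&(Q[...,2]>8)&(Q[...,2]<52)
    q=Q[m]; print('hung foot',len(q),np.percentile(q,[2,98],axis=0).round(1).tolist())
```

```text
[ 0.58418982 -0.32404939  0.24817188] [ 9.89624872e-01  1.43672943e-01 -8.35514441e-04]
forktop 84 med [ 583.5 -323.6  133.5] rect c [ 584.6 -326.7] size [ 6.4 32.9] ang 7.93
forkfoot 103 med [ 620.2 -325.2   22.2] rect c [ 614.  -321.5] size [66.5 58.8] ang 7.82
bintop few 0
binfoot 128 med [ 493.7 -352.4   25.7] rect c [ 490.6 -352.4] size [18.8 64.8] ang 79.69
hungcup tab 93 med [579.2  21.4 154.5] rect c [581.2  20.3] size [ 8.1 49. ] ang 6.37
hung foot 438 [[78.7, 48.9, 15.8], [120.2, 106.7, 49.6]]
forkside 34 med [ 582.5 -313.1  126.9] rect c [ 583.6 -323.9] size [ 5.3 38.2] ang 6.87
forkfoot 44 med [ 634.3 -302.5   21. ] rect c [ 613.4 -321.1] size [65.7 62.7] ang 8.06
binside 34 med [ 459.  -368.9  123.9] rect c [ 460.1 -380.1] size [ 6.  35.4] ang 6.65
binfoot 236 med [ 492.3 -357.8   25.4] rect c [ 491.5 -380.2] size [65.7 71.9] ang 9.18
hungcup tab 67 med [579.   34.2 147.8] rect c [580.3  24.7] size [ 7.2 32.5] ang 7.0
hung foot 402 [[67.3, 53.9, 16.1], [119.2, 109.5, 49.0]]
```

carry_out:
  commands: [0.002,-0.006,-0.12,0,0,0,0.002,-0.006,-0.24,0,0,0,0.002,-0.006,-0.36,0,0,0,0.002,-0.006,-0.45,0,0,0,0.002,-0.006,-0.49,0,0,0]

```text
t: 29.9
position: [0.5821, -0.3239, 0.0967]
tcp_rot: [[-0.144, 0.99, -0.007], [0.99, 0.144, 0.005], [0.006, -0.006, -1.0]]
ft_force: [-1.1, 1.2, -0.7]
grip_width: 0.0427
gripper_force: 0.0
```

carry_out:
  commands: [0,0,0,0,0,0,0,0,0,0,0,0,0,0,0,0,0,0]

```text
t: 30.15
position: [0.5868, -0.328, 0.105]
tcp_rot: [[-0.143, 0.99, 0.004], [0.99, 0.143, -0.003], [-0.003, 0.004, -1.0]]
ft_force: [0.8, -0.3, 0.6]
grip_width: 0.0425
gripper_force: 0.0
```

carry_out:
  commands: [0,0,0,0,0,0,0,0,0,0,0,0,0,0,0,0,0,0,0,0,0,0,0,0,0,0,0,0,0,0]
  claw: 1
  force: 60

```text
t: 30.57
position: [0.5859, -0.3278, 0.1038]
tcp_rot: [[-0.143, 0.99, 0.002], [0.99, 0.143, -0.001], [-0.002, 0.002, -1.0]]
ft_force: [0.0, 1.4, 4.4]
grip_width: 0.0048
gripper_force: 61.2
```

carry_out:
  commands: [0,0,0,0,0,0,0,0,0,0,0,0]

```text
t: 30.73
position: [0.5859, -0.3278, 0.1038]
tcp_rot: [[-0.143, 0.99, 0.002], [0.99, 0.143, -0.001], [-0.002, 0.002, -1.0]]
ft_force: [-1.2, 0.9, 5.4]
grip_width: 0.005
gripper_force: 61.4
```

carry_out:
  commands: [0,0,0.08,0,0,0,0,0,0.18,0,0,0,0,0,0.3,0,0,0,0,0,0.4,0,0,0,0,0,0.467,0,0,0]

```text
t: 31.15
position: [0.5855, -0.3278, 0.2452]
tcp_rot: [[-0.143, 0.99, 0.002], [0.99, 0.143, -0.002], [-0.002, 0.002, -1.0]]
ft_force: [0.7, 0.2, -1.1]
grip_width: 0.005
gripper_force: 60.4
```

carry_out:
  commands: [0.008,0.07,0,0,0,-0.001,0.016,0.16,0,0,0,-0.002,0.024,0.26,0,0,0,-0.003,0.032,0.36,0,0,0,-0.004,0.0407,0.456,0,0,0,-0.0054]

```text
t: 31.57
position: [0.5961, -0.1888, 0.2407]
tcp_rot: [[-0.125, 0.992, -0.002], [0.992, 0.125, 0.001], [0.001, -0.002, -1.0]]
ft_force: [0.6, -0.6, -1.8]
grip_width: 0.005
gripper_force: 60.3
```

carry_out:
  commands: [0.008,0.1,0,0,0,-0.001,0.016,0.2,0,0,0,-0.002,0.024,0.3,0,0,0,-0.003,0.032,0.39,0,0,0,-0.004,0.0407,0.456,0,0,0,-0.0054]

```text
t: 31.98
position: [0.6082, -0.051, 0.2407]
tcp_rot: [[-0.11, 0.994, -0.003], [0.994, 0.11, 0.001], [0.002, -0.003, -1.0]]
ft_force: [0.9, -0.6, -2.3]
grip_width: 0.0051
gripper_force: 60.3
```

carry_out:
  commands: [0,0,-0.06,0,0,0,0,0,-0.14,0,0,0,0,0,-0.22,0,0,0,0,0,-0.28,0,0,0,0,0,-0.3165,0,0,0]

```text
t: 32.4
position: [0.6065, -0.053, 0.143]
tcp_rot: [[-0.109, 0.994, -0.007], [0.994, 0.109, 0.001], [0.002, -0.007, -1.0]]
ft_force: [-0.4, 0.1, -2.1]
grip_width: 0.0052
gripper_force: 60.2
```

carry_out:
  commands: [0,0,0,0,0,0,0,0,0,0,0,0,0,0,0,0,0,0,0,0,0,0,0,0]

```text
t: 32.73
position: [0.6107, -0.054, 0.1492]
tcp_rot: [[-0.109, 0.994, 0.003], [0.994, 0.109, -0.001], [-0.001, 0.003, -1.0]]
ft_force: [-0.7, -0.6, -0.7]
grip_width: 0.0051
gripper_force: 60.3
```

Run:
```python
from cf import *
o=ctrl.get_obs(); print(o['position'],o['ft_force'],o['tcp_rot'][:,1],'tcp in car',car(np.array(o['position'])))
foot(0,30,75,'top'); foot(0,30,75,'side')
```

```text
[ 0.61074805 -0.05397783  0.14918135] [-0.70614968 -0.63576808 -0.68147073] [0.9940504  0.10887034 0.0033228 ] tcp in car [ 83.93420193  -0.16013055 141.18135447]
top 100 lo [80.1 -2.  38.7] hi [131.2  30.8  73.8] mid [105.6  14.4  56.2]
  rect [105.6  22. ] [63.9 32.8] 18.2
side 270 lo [ 80.6 -27.3  38.6] hi [145.6  34.8  73.3] mid [113.1   3.8  55.9]
  rect [113.4   3.3] [65.7 67.1] 1.2
```

carry_out:
  commands: [-0.01,-0.001,0,0,0,0,-0.02,-0.002,0,0,0,0,-0.03,-0.003,0,0,0,0,-0.04,-0.004,0,0,0,0,-0.05,-0.005,0,0,0,0]

```text
t: 33.25
position: [0.5938, -0.0551, 0.1472]
tcp_rot: [[-0.109, 0.994, -0.0], [0.994, 0.109, 0.0], [0.0, -0.0, -1.0]]
ft_force: [0.1, -0.0, -0.7]
grip_width: 0.0052
gripper_force: 60.3
```

carry_out:
  commands: [-0.006,-0.001,0,0,0,0,-0.012,-0.001,0,0,0,0,-0.018,-0.002,0,0,0,0,-0.023,-0.003,0,0,0,0,-0.023,-0.003,0,0,0,0]

```text
t: 33.67
position: [0.5871, -0.056, 0.1471]
tcp_rot: [[-0.109, 0.994, -0.0], [0.994, 0.109, 0.0], [0.0, -0.0, -1.0]]
ft_force: [0.2, 0.2, -1.4]
grip_width: 0.0055
gripper_force: 60.3
```

carry_out:
  commands: [0,0,0,0,0,0,0,0,0,0,0,0]

```text
t: 33.83
position: [0.5875, -0.056, 0.1472]
tcp_rot: [[-0.109, 0.994, 0.0], [0.994, 0.109, -0.0], [-0.0, 0.0, -1.0]]
ft_force: [-0.5, 0.1, -2.4]
grip_width: 0.0053
gripper_force: 60.3
```

carry_out:
  commands: [0,0,-0.012,0,0,0,0,0,-0.024,0,0,0,0,0,-0.036,0,0,0,0,0,-0.048,0,0,0,0,0,-0.055,0,0,0]

```text
t: 34.25
position: [0.587, -0.056, 0.1297]
tcp_rot: [[-0.109, 0.994, -0.001], [0.994, 0.109, 0.0], [0.0, -0.001, -1.0]]
ft_force: [-0.2, 0.3, -1.3]
grip_width: 0.0054
gripper_force: 60.4
```

carry_out:
  commands: [0,0,-0.003,0,0,0,0,0,-0.006,0,0,0,0,0,-0.009,0,0,0,0,0,-0.012,0,0,0,0,0,-0.014,0,0,0]

```text
t: 34.67
position: [0.5876, -0.056, 0.127]
tcp_rot: [[-0.109, 0.994, 0.0], [0.994, 0.109, 0.0], [0.0, 0.0, -1.0]]
ft_force: [-2.3, -0.5, 2.5]
grip_width: 0.0049
gripper_force: 61.0
```

carry_out:
  commands: [0,0,-0.003,0,0,0,0,0,-0.006,0,0,0,0,0,-0.009,0,0,0,0,0,-0.009,0,0,0]

```text
t: 35.0
position: [0.5879, -0.056, 0.1267]
tcp_rot: [[-0.109, 0.994, 0.0], [0.994, 0.109, -0.0], [-0.0, 0.0, -1.0]]
ft_force: [-5.4, 0.1, 10.9]
grip_width: 0.0054
gripper_force: 62.4
```

carry_out:
  commands: [0,0,0.008,0,0,0,0,0,0.008,0,0,0,0,0,0.008,0,0,0,0,0,0.008,0,0,0]
  claw: 0

```text
t: 35.33
position: [0.5874, -0.056, 0.1259]
tcp_rot: [[-0.109, 0.994, 0.0], [0.994, 0.109, 0.0], [0.0, 0.0, -1.0]]
ft_force: [0.1, -0.4, -0.4]
grip_width: 0.0429
gripper_force: 0.0
```

carry_out:
  commands: [0,0,0.08,0,0,0,0,0,0.18,0,0,0,0,0,0.28,0,0,0,0,0,0.38,0,0,0,0,0,0.41,0,0,0]

```text
t: 35.75
position: [0.5903, -0.0566, 0.2548]
tcp_rot: [[-0.109, 0.994, 0.009], [0.994, 0.109, -0.002], [-0.003, 0.009, -1.0]]
ft_force: [1.9, -1.0, 0.1]
grip_width: 0.0425
gripper_force: 0.0
```

carry_out:
  commands: [-0.042,-0.11,0,0,0,0,-0.084,-0.22,0,0,0,0,-0.126,-0.33,0,0,0,0,-0.168,-0.44,0,0,0,0,-0.21,-0.547,0,0,0,0.003]

```text
t: 36.17
position: [0.5233, -0.2212, 0.248]
tcp_rot: [[-0.119, 0.993, -0.001], [0.993, 0.119, 0.001], [0.001, -0.001, -1.0]]
ft_force: [1.0, 0.8, -1.2]
grip_width: 0.0425
gripper_force: 0.0
```

carry_out:
  commands: [-0.042,-0.11,0,0,0,0,-0.084,-0.22,0,0,0,0,-0.126,-0.33,0,0,0,0,-0.168,-0.44,0,0,0,0,-0.21,-0.547,0,0,0,0]

```text
t: 36.58
position: [0.4602, -0.3855, 0.2479]
tcp_rot: [[-0.118, 0.993, -0.001], [0.993, 0.118, 0.001], [0.001, -0.001, -1.0]]
ft_force: [0.7, 0.1, 0.0]
grip_width: 0.0429
gripper_force: 0.0
```

carry_out:
  commands: [0,0,0,0,0,0,0,0,0,0,0,0,0,0,0,0,0,0,0,0,0,0,0,0]

```text
t: 36.92
position: [0.4616, -0.383, 0.2484]
tcp_rot: [[-0.119, 0.993, -0.001], [0.993, 0.119, 0.001], [0.001, -0.001, -1.0]]
ft_force: [0.3, -0.2, 0.0]
grip_width: 0.0424
gripper_force: 0.0
```

Run:
```python
from cf import *
o=ctrl.get_obs(); print(o['position'],o['tcp_rot'][:,1])
for n in('top','side'):
    im,d,W,i=shot(n,n+'10.png')
    def near(x,y,z0,z1,r=.045):
        with np.errstate(invalid='ignore'): return (np.hypot(W[...,0]-x,W[...,1]-y)<r)&(W[...,2]>z0)&(W[...,2]<z1)
    rect(W,near(.461,-.384,.10,.142),'bin'+n); rect(W,near(.491,-.382,.012,.04,.07),'foot')
    rect(W,near(.5807,.0213,.12,.17),'hungcup tab')
    rect(W,near(.589,-.0563,.12,.17),'hungfork tab')
```

```text
[ 0.46164071 -0.38297593  0.24839021] [ 9.92838102e-01  1.19466384e-01 -5.35049377e-04]
bintop 67 med [ 460.6 -379.5  135.1] rect c [ 461.1 -384.6] size [ 5.9 32.6] ang 7.05
foot 305 med [ 496.2 -380.4   27.1] rect c [ 491.2 -381.5] size [65.9 62.7] ang 7.5
hungcup tab 92 med [578.9  21.6 156.3] rect c [580.8  21.8] size [ 7.9 30. ] ang 7.55
hungfork tab 94 med [587.6 -53.5 156.3] rect c [589.3 -54.3] size [ 7.4 32. ] ang 5.56
binside 32 med [ 459.3 -370.1  125.9] rect c [ 460.8 -381.5] size [ 5.9 34.7] ang 9.55
foot 237 med [ 492.1 -357.1   25.3] rect c [ 490.3 -380.3] size [65.7 74.6] ang 6.68
hungcup tab 71 med [578.9  33.1 145.7] rect c [580.4  25.3] size [ 7.2 35.3] ang 4.97
hungfork tab 61 med [587.7 -41.7 149.3] rect c [589.3 -55.6] size [ 7.3 40.4] ang 6.22
```

View pics/side10.png

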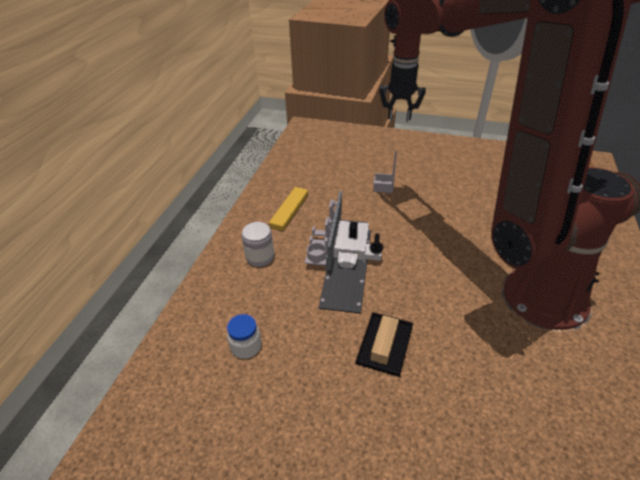

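carry_out:
  commands: [0.001,-0.004,-0.12,0,0,0,0.001,-0.004,-0.24,0,0,0,0.001,-0.004,-0.36,0,0,0,0.001,-0.004,-0.45,0,0,0,0.001,-0.004,-0.49,0,0,0]

```text
t: 37.43
position: [0.4598, -0.3817, 0.0972]
tcp_rot: [[-0.12, 0.993, -0.006], [0.993, 0.12, 0.006], [0.007, -0.005, -1.0]]
ft_force: [1.0, 0.5, -0.9]
grip_width: 0.0428
gripper_force: 0.0
```

carry_out:
  commands: [0,0,0,0,0,0,0,0,0,0,0,0,0,0,0,0,0,0]

```text
t: 37.68
position: [0.4634, -0.3866, 0.1048]
tcp_rot: [[-0.119, 0.993, 0.003], [0.993, 0.119, -0.003], [-0.004, 0.003, -1.0]]
ft_force: [0.3, -0.5, -0.1]
grip_width: 0.0424
gripper_force: 0.0
```

carry_out:
  commands: [0,0,0,0,0,0,0,0,0,0,0,0,0,0,0,0,0,0,0,0,0,0,0,0,0,0,0,0,0,0]
  claw: 1
  force: 60

```text
t: 38.1
position: [0.4621, -0.3862, 0.1036]
tcp_rot: [[-0.118, 0.993, 0.001], [0.993, 0.118, -0.002], [-0.002, 0.001, -1.0]]
ft_force: [-1.4, 0.1, 5.1]
grip_width: 0.0052
gripper_force: 61.3
```

carry_out:
  commands: [0,0,0,0,0,0,0,0,0,0,0,0]

```text
t: 38.27
position: [0.4621, -0.3862, 0.1036]
tcp_rot: [[-0.118, 0.993, 0.001], [0.993, 0.118, -0.002], [-0.002, 0.001, -1.0]]
ft_force: [-1.2, -0.1, 6.5]
grip_width: 0.0055
gripper_force: 61.5
```

carry_out:
  commands: [0,0,0.08,0,0,0,0,0,0.18,0,0,0,0,0,0.3,0,0,0,0,0,0.4,0,0,0,0,0,0.467,0,0,0]

```text
t: 38.68
position: [0.4625, -0.3861, 0.2455]
tcp_rot: [[-0.118, 0.993, 0.003], [0.993, 0.118, -0.003], [-0.003, 0.002, -1.0]]
ft_force: [2.0, -0.4, -1.1]
grip_width: 0.0053
gripper_force: 60.5
```

carry_out:
  commands: [0.04,0.065,0,0,0,0,0.09,0.15,0,0,0,0,0.15,0.24,0,0,0,0,0.21,0.335,0,0,0,0,0.26,0.425,0,0,0,-0.0015]

```text
t: 39.1
position: [0.5401, -0.2562, 0.2413]
tcp_rot: [[-0.113, 0.994, -0.001], [0.994, 0.113, 0.001], [0.001, -0.001, -1.0]]
ft_force: [0.1, -0.7, -1.2]
grip_width: 0.0049
gripper_force: 60.5
```

carry_out:
  commands: [0.055,0.09,0,0,0,0,0.11,0.18,0,0,0,0,0.165,0.27,0,0,0,0,0.22,0.36,0,0,0,0,0.26,0.425,0,0,0,-0.0015]

```text
t: 39.52
position: [0.6182, -0.1276, 0.2411]
tcp_rot: [[-0.11, 0.994, -0.001], [0.994, 0.11, 0.002], [0.002, -0.001, -1.0]]
ft_force: [0.7, -0.6, -1.4]
grip_width: 0.0053
gripper_force: 60.4
```

carry_out:
  commands: [0,0,-0.06,0,0,0,0,0,-0.14,0,0,0,0,0,-0.22,0,0,0,0,0,-0.28,0,0,0,0,0,-0.312,0,0,0]

```text
t: 39.93
position: [0.615, -0.1293, 0.1442]
tcp_rot: [[-0.109, 0.994, -0.007], [0.994, 0.109, 0.002], [0.003, -0.006, -1.0]]
ft_force: [-0.6, 0.4, -1.7]
grip_width: 0.0053
gripper_force: 60.4
```

carry_out:
  commands: [0,0,0,0,0,0,0,0,0,0,0,0,0,0,0,0,0,0,0,0,0,0,0,0]

```text
t: 40.27
position: [0.6191, -0.1309, 0.1508]
tcp_rot: [[-0.109, 0.994, 0.003], [0.994, 0.109, -0.001], [-0.001, 0.003, -1.0]]
ft_force: [-0.5, -0.6, -1.9]
grip_width: 0.0051
gripper_force: 60.4
```

Run:
```python
from cf import *
o=ctrl.get_obs(); print(o['position'],o['ft_force'],o['tcp_rot'][:,1],'tcp in car',car(np.array(o['position'])))
foot(-78,30,75,'top'); foot(-78,30,75,'side')
```

```text
[ 0.61910587 -0.13094965  0.15080626] [-0.45770609 -0.59452509 -1.90895917] [0.99405361 0.10884066 0.00333708] tcp in car [ 83.82212594 -77.584302   142.8062644 ]
top 140 lo [ 80.3 -87.   41. ] hi [145.7 -46.4  74.5] mid [113.  -66.7  57.7]
  rect [110.2 -60.5] [75.8 33.6] 21.0
side 407 lo [  80.5 -107.3   41.1] hi [145.  -42.8  74.5] mid [112.8 -75.1  57.8]
  rect [113.  -75.1] [65.9 68.6] 0.6
```

Same offset as the two before; repeat the insertion.

carry_out:
  commands: [-0.01,-0.002,0,0,0,0,-0.02,-0.003,0,0,0,0,-0.03,-0.004,0,0,0,0,-0.04,-0.005,0,0,0,0,-0.05,-0.006,0,0,0,0]

```text
t: 40.78
position: [0.6022, -0.1322, 0.1487]
tcp_rot: [[-0.109, 0.994, -0.0], [0.994, 0.109, 0.0], [0.0, -0.0, -1.0]]
ft_force: [0.7, -0.3, -1.1]
grip_width: 0.005
gripper_force: 60.4
```

carry_out:
  commands: [-0.006,-0.001,0,0,0,0,-0.012,-0.001,0,0,0,0,-0.018,-0.002,0,0,0,0,-0.023,-0.003,0,0,0,0,-0.023,-0.003,0,0,0,0]

```text
t: 41.2
position: [0.5955, -0.1331, 0.1486]
tcp_rot: [[-0.109, 0.994, -0.0], [0.994, 0.109, 0.0], [0.0, -0.0, -1.0]]
ft_force: [0.3, -0.3, -1.2]
grip_width: 0.005
gripper_force: 60.4
```

carry_out:
  commands: [0,0,0,0,0,0,0,0,0,0,0,0]

```text
t: 41.37
position: [0.5959, -0.1331, 0.1487]
tcp_rot: [[-0.109, 0.994, 0.0], [0.994, 0.109, -0.0], [-0.0, 0.0, -1.0]]
ft_force: [0.0, 0.5, -0.8]
grip_width: 0.0048
gripper_force: 60.4
```

carry_out:
  commands: [0,0,-0.012,0,0,0,0,0,-0.024,0,0,0,0,0,-0.036,0,0,0,0,0,-0.048,0,0,0,0,0,-0.06,0,0,0]

```text
t: 41.78
position: [0.5958, -0.1332, 0.1301]
tcp_rot: [[-0.109, 0.994, -0.0], [0.994, 0.109, -0.0], [-0.0, -0.0, -1.0]]
ft_force: [-0.4, -0.7, -0.6]
grip_width: 0.0049
gripper_force: 60.4
```

carry_out:
  commands: [0,0,-0.003,0,0,0,0,0,-0.006,0,0,0,0,0,-0.009,0,0,0,0,0,-0.012,0,0,0,0,0,-0.014,0,0,0]

```text
t: 42.2
position: [0.596, -0.1332, 0.1269]
tcp_rot: [[-0.109, 0.994, 0.0], [0.994, 0.109, -0.0], [-0.0, 0.0, -1.0]]
ft_force: [-1.2, -0.3, 1.7]
grip_width: 0.0049
gripper_force: 61.0
```

carry_out:
  commands: [0,0,-0.003,0,0,0,0,0,-0.006,0,0,0,0,0,-0.009,0,0,0,0,0,-0.009,0,0,0]

```text
t: 42.53
position: [0.5963, -0.1333, 0.1266]
tcp_rot: [[-0.109, 0.994, 0.0], [0.994, 0.109, -0.0], [-0.0, 0.0, -1.0]]
ft_force: [-4.3, 0.8, 10.4]
grip_width: 0.0052
gripper_force: 62.3
```

Seated. Release, retreat, and check everything.

carry_out:
  commands: [0,0,0.008,0,0,0,0,0,0.008,0,0,0,0,0,0.008,0,0,0,0,0,0.008,0,0,0]
  claw: 0

```text
t: 42.87
position: [0.5957, -0.1329, 0.1258]
tcp_rot: [[-0.109, 0.994, -0.0], [0.994, 0.109, 0.0], [0.0, -0.0, -1.0]]
ft_force: [0.1, -0.8, 0.5]
grip_width: 0.0426
gripper_force: 0.0
```

carry_out:
  commands: [0,0,0.08,0,0,0,0,0,0.18,0,0,0,0,0,0.28,0,0,0,0,0,0.38,0,0,0,0,0,0.41,0,0,0]

```text
t: 43.28
position: [0.5986, -0.1339, 0.255]
tcp_rot: [[-0.109, 0.994, 0.009], [0.994, 0.109, -0.003], [-0.004, 0.008, -1.0]]
ft_force: [1.4, -0.2, 1.1]
grip_width: 0.0428
gripper_force: 0.0
```

carry_out:
  commands: [-0.05,-0.11,0,0,0,0,-0.1,-0.22,0,0,0,0,-0.15,-0.33,0,0,0,0,-0.2,-0.44,0,0,0,0,-0.25,-0.55,0,0,0,0]

```text
t: 43.7
position: [0.5197, -0.299, 0.2479]
tcp_rot: [[-0.11, 0.994, -0.001], [0.994, 0.11, 0.001], [0.001, -0.001, -1.0]]
ft_force: [0.8, -0.8, 0.4]
grip_width: 0.0425
gripper_force: 0.0
```

carry_out:
  commands: [0,0,0,0,0,0,0,0,0,0,0,0,0,0,0,0,0,0]

```text
t: 43.95
position: [0.5206, -0.2977, 0.2481]
tcp_rot: [[-0.108, 0.994, -0.001], [0.994, 0.108, 0.002], [0.002, -0.001, -1.0]]
ft_force: [0.6, 1.0, -0.9]
grip_width: 0.0425
gripper_force: 0.0
```

Run:
```python
from cf import *
for n in('top','side'):
    im,d,W,i=shot(n,n+'11.png')
    def near(x,y,z0,z1,r=.045):
        with np.errstate(invalid='ignore'): return (np.hypot(W[...,0]-x,W[...,1]-y)<r)&(W[...,2]>z0)&(W[...,2]<z1)
    for nm,x,y in(('cup',.5807,.0213),('fork',.589,-.0563),('bin',.597,-.1335)):
        rect(W,near(x,y,.12,.175),nm+' tab'); print(np.nanpercentile(W[near(x,y,.12,.175)][:,2],97).round(4))
    rect(W,near(.4525,-.026,.072,.09,.03),'knob'); rect(W,near(.527,-.063,.078,.095,.03),'handle'); rect(W,near(.38,.248,.03,.05,.08),'offcut')
    if n=='side': cv2.imwrite('pics/c11.png',cv2.resize(im[170:320,250:450],(800,600),interpolation=cv2.INTER_CUBIC))
```

```text
cup tab 91 med [579.   21.7 156.1] rect c [580.6  22.8] size [ 7.9 32.1] ang 6.73
0.1618
fork tab 98 med [587.5 -53.4 155.6] rect c [588.6 -47.8] size [ 7.7 44.1] ang 5.89
0.1616
bin tab 102 med [ 596.3 -130.4  154.6] rect c [ 597.1 -125.6] size [ 7.6 45.6] ang 4.85
0.1617
knob 129 med [453.2 -29.8  82. ] rect c [453.1 -29.5] size [13.9 43.5] ang 9.93
handle 151 med [527.4 -62.7  86.4] rect c [527.2 -63.6] size [23.8 29.8] ang 6.58
offcut 842 med [380.6 248.4  38.5] rect c [380.6 249.3] size [110.6  38.2] ang 86.03
cup tab 67 med [578.8  34.3 148.3] rect c [580.7  24.1] size [ 7. 34.] ang 6.95
0.1617
fork tab 58 med [587.7 -40.5 148.5] rect c [588.7 -51.5] size [ 7.4 34.6] ang 6.3
0.1609
bin tab 58 med [ 596.3 -119.7  146.9] rect c [ 597.5 -129.1] size [ 7.1 33. ] ang 5.03
0.1613
knob 70 med [452.  -22.3  82. ] rect c [453.6 -28. ] size [13.6 46.1] ang 10.89
handle 74 med [526.  -57.3  86.9] rect c [526.5 -58.8] size [22.8 29. ] ang 13.33
offcut 690 med [380.8 257.5  38.9] rect c [380.9 250.9] size [113.2  38.1] ang 85.86
```

View pics/c11.png

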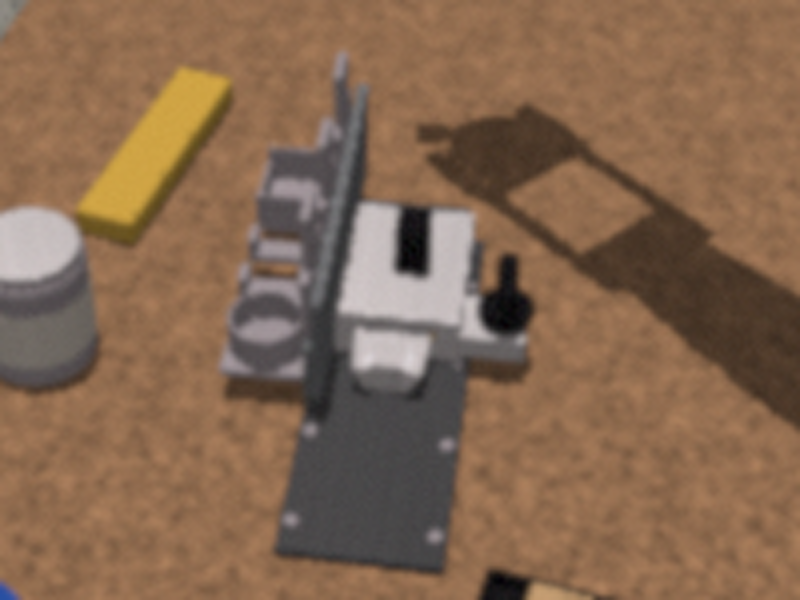

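```bash
python3 -c "
from cell import ctrl
print(ctrl.finish_job())"
```

```text
the job is handed in; nothing more can be done
None
```

The job is handed in, with no verdict returned: the offcut lies flat in the tray, the carriage is home against the stop with its knob turned to the end (about 1.5 rad), and the cup, fork and bin holders each hang fully down on their own stud.

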